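# Make up a pack of spacer boards to the gauge and start the bander

## Task

Take spacer boards one at a time from the top of the sloped rack and lay each one down gently and flat, neatly on top of each other inside the white outline on the banding machine's bed, until the top of the pack is level with the green band of the height gauge, then stop and leave the spare boards in the rack. Only once the pack is right and let go, slide the yellow lock tab all the way off the green start button, leave it there and press the button fully down, then let go of it. Do not shift the gauge's green band or disturb the bottle, the jar and the mug.

Things in the scene. Friction and masses are not known exactly. Their poses are not given: they have to be found in the camera images.
- board_a_mid (a point): middle of one of four identical wooden spacer boards, 90 (x) by 50 (y) by 14 (z) mm, about 50 g, broad faces darker; starts as the lower board of one of two piles, 110 mm apart in y, on the sloped rack. There its z axis (normal of its broad faces) leans 30 degrees from vertical towards the robot, y is level, x points up the slope. Grip it squarely across its 50 mm width (tool tilted 30 degrees).
- board_b_mid (a point): middle of one of four identical wooden spacer boards, 90 (x) by 50 (y) by 14 (z) mm, about 50 g, broad faces darker; starts as the lower board of one of two piles, 110 mm apart in y, on the sloped rack. There its z axis (normal of its broad faces) leans 30 degrees from vertical towards the robot, y is level, x points up the slope. Grip it squarely across its 50 mm width (tool tilted 30 degrees).
- board_c_mid (a point): middle of one of four identical wooden spacer boards, 90 (x) by 50 (y) by 14 (z) mm, about 50 g, broad faces darker; starts as the upper board of one of two piles, 110 mm apart in y, on the sloped rack. There its z axis (normal of its broad faces) leans 30 degrees from vertical towards the robot, y is level, x points up the slope. Grip it squarely across its 50 mm width (tool tilted 30 degrees).
- board_d_mid (a point): middle of one of four identical wooden spacer boards, 90 (x) by 50 (y) by 14 (z) mm, about 50 g, broad faces darker; starts as the upper board of one of two piles, 110 mm apart in y, on the sloped rack. There its z axis (normal of its broad faces) leans 30 degrees from vertical towards the robot, y is level, x points up the slope. Grip it squarely across its 50 mm width (tool tilted 30 degrees).
- rack: fixed plywood rack with blue metal, 230 mm wide, sloping 30 degrees upwards along its own +x (away from the robot); origin on the counter under its middle, where the slope's top face is 62 mm up. A blue ledge 22 mm high, square to the slope, holds the boards' lower ends; the boards' sides are open.
- bed_mid (a point): middle of the white outline (100 by 62 mm) on the flat bed of the grey banding machine, 30 mm above the counter. Boards go here with their x along this x (either way). Bed: 65 mm to -x, 62 mm to each side. Beyond it along +x: a block 40 mm high from 80 mm on, the gauge, a yellow reel (170 mm out, to -y, up to 104 mm high). Fixed, at the robot's left or right.
- mark_mid (a point): middle of the gauge's green band, a green block with black edges, 16 by 44 by 20 (height) mm, on a steel column 83 mm along +x from the outline's middle, column top 98 mm up. Set 26 to 45 mm above the bed; the pack's top face must end between the band's lower and upper edges, 10 mm below and above this point (2 or 3 boards). Do not touch it.
- tab_fin (a point): middle of the upright fin on the yellow lock tab, fin 30 (x) by 10 (y) by 30 (height) mm, its top 15 mm above this point, standing on a flat plate 74 by 46 mm whose top is 15 mm below this point. The tab slides along the start box's y axis; its axes are those of the box. The finger room on both y sides of the fin is open.
- tab (a joint): travel of the lock tab in m along +y of the start box: 0 to 0.006 at the start, covering the button; 0.065 fully aside (end stop). About 1.5 N of friction; stays where it is left.
- startbox: fixed grey start box, 96 (x) by 170 (y) by 50 (height) mm, origin on the counter under its middle; the button stands 40 mm to its -y side. It is at the robot's left or right, on the side the banding machine is not.
- start_top (a point): middle of the top face of the round green start button, 36 mm across, 72 mm above the counter, pressed straight down; 6 mm of travel, hidden under the tab's plate (3 mm above it) until the tab is slid aside.
- start (a joint): travel of the start button in m: 0 up, 0.006 fully down (about 5 N); springs back.
- glue: white bottle with red cap, 52 mm across, 140 mm high, origin at its foot, standing beyond the rack; leave alone.
- jar: amber screw jar, 64 mm across, 70 mm high, origin at its foot, standing beyond the rack; leave alone.
- mug: white mug, 80 mm across, 90 mm high, origin at its foot, at the far left; leave alone.
There are look-alikes about, which are no part of the job. What is shaped like the startbox but pink is not meant.

How it is judged:
By the outcome, as a careful person would: the job done as asked, in the order asked, and still so for the second after the job is handed in, with the robot touching nothing.
It also fails if it takes over 72 s, if anything falls off the work surface, if the arm or the gripper's body presses on something with over 40 N, if the wrist force passes 120 N, or if a joint passes its speed limit or range.

## Robot

A 6-joint arm with a two-finger parallel gripper is mounted at the origin on the work surface. World frame = base frame: x ahead of the robot, y to its left, z up, the work surface at z = 0. Lengths are in mm, angles in rad, forces in N, time in s.
With the tool pointing down it reaches from about 400 to 925 mm from the base axis. Payload 12.5 kg.
Tool frame: the origin (TCP) lies between the finger pads; the fingertips stand 11 mm ahead of it and the grasp point (between the pads) lies 8 mm behind it; y points along the fingers, x is the direction in which the jaws open and shut, and the axes are right-handed (so a half turn about y gives the same grasp; the last joint's range is limited). The gripper opens to 95 mm and grips with 3 to 60 N. Pads are 20 mm wide; open, the fingers measure 119 mm over their backs; the gripper's body (75 mm by 180 mm) begins 59 mm behind the grasp point.
Start: joints at [-1.385, 0.491, 1.559, -0, 1.092, -0.106], TCP at [179.82, -598.59, 225.661] pointing down, gripper open.
Joint ranges: [-3.1, 3.1], [-0.84, 2.19], [0.05, 2.79], [-1.13, 4.28], [0.06, 2.93], [-2.69, 2.69]. Speed limits (rad/s): [2.22, 2.22, 2.79, 3.14, 3.14, 3.14].

## Interface

Orientations are given as [roll, pitch, yaw] about the fixed x, y, z axes, in that order (R = Rz(yaw) Ry(pitch) Rx(roll)).
In Python, from cell import env gives the robot as it stands.
- The arm moves only by the tool jog_arm, never from a script. Its argument "series" is a list of rows, each an object of numbers: "dx", "dy", "dz": the shift along the world's x, y, z in m; "rx", "ry", "rz": the turn, a rotation vector about the world's x, y, z in degrees; "gripper": the opening, from 0 (shut) to 1 (fully open). A call has 1 to 12 rows; each row shifts and turns the commanded pose from where the row before left it; what a row does not reach is not made up. A row lasts 1/10 s, in which the tool goes at most 50 mm and 8.59 degrees, less where a joint would pass 70% of its speed; a pose out of reach is approached as far as the arm can. A call is refused whole if a number of a shift passes 0.05 or a number of a turn 8.59, either way. A call with a gripper value outside its range is refused whole. The fingers move at their own pace and stop on an object; the grip force is fixed at half the most. Time passes only in rows, so rows that do not move let the fingers close. It gives the time, the measured TCP pose, the force and the opening at its end, in the units of the state.
- env.state(): the state, without advancing time (a new reading comes with each control period).
- env.read_camera(name): name is "side" or "top"; returns the picture (420x560x3 uint8, red, green, blue); there is no depth.
- env.camera_info(name): a dict with "camera_matrix" (3x3 intrinsics, pixels), "k1" (the pictures are not rectified: a ray, as slopes to the right and down, at radius r is drawn at 1 + k1 r^2 times it, then the intrinsics apply), "R" (3x3) and "t" (3): a world point X has camera coordinates R X + t. Camera axes: x right, y down, z forward; pixel columns grow to the right and rows downward; lengths in mm; the calibration is good to about 2 mm. A picture is of the moment at which its call begins. camera_info takes no time and is no camera call.
- env.job_done(): hands the job in, once; it reports no verdict.
The state is a dict: "t": time; "joints": joint angles; "qvel": joint speeds; "tau": joint torques, N m; "eef_pos": TCP position; "tcp_rot": TCP orientation; "ft_force": force on the tool from outside, world axes, zero at the start; "moment": the same for the moment, N m; "opening": opening from 0.0 (shut) to 1.0 (fully open).
Only numpy, scipy, OpenCV 4.12 (cv2) and the standard library are available. Lean on these libraries where they do the work, as an engineer would, in place of code of your own. Each camera call takes 0.05 s, during which the arm holds its last target.

## Working session

There is one attempt and no reset: what is moved stays moved. The work goes in short steps, Python scripts to look and compute and a tool call to move; the robot and the scene stay as the last step left them, time stands still between calls to the robot, and variables do not carry over. Pictures are saved under pics/ and viewed, and the job is handed in when it is done.

Besides the shell and the picture viewer there is one more tool, called after "Request:" as name(argument=value, ...), one argument or row to a line, values as JSON. jog_arm: Moves the arm, as the interface text tells. Its arguments: {"type":"object","properties":{"series":{"type":"array"}},"required":["series"]}

```bash
ls; mkdir -p pics; python3 - <<'E'
from cell import env
import cv2
print(env.state())
for n in("side","top"):
    im=env.read_camera(n); cv2.imwrite(f"pics/{n}0.png",cv2.cvtColor(im,cv2.COLOR_RGB2BGR)); print(n,env.camera_info(n))
E
```

```text
pics
{'t': 0.0, 'joints': array([-1.38460839e+00,  4.91609117e-01,  1.55946417e+00,  2.83358893e-05,
        1.09176394e+00, -1.05575041e-01]), 'qvel': array([-3.97889977e-04,  8.02845355e-04, -1.61851230e-03, -2.06412741e-04,
       -6.09417469e-04,  6.44009160e-05]), 'tau': array([-2.92660872e-03, -6.12653732e+01, -2.58177173e+01,  6.92073698e-02,
        4.82775585e-02, -9.58350097e-05]), 'eef_pos': array([ 179.77154475, -598.32298516,  225.02590582]), 'tcp_rot': array([-1.57064018e+00,  1.23500083e-03, -1.27904633e+00]), 'ft_force': array([-0.36864741,  0.99174476, -0.54548406]), 'moment': array([0.01573573, 0.02382546, 0.01474332]), 'opening': 1.000174081306788}
side {'camera_matrix': array([[519.38888693,   0.        , 275.48705042],
       [  0.        , 519.38888693, 212.63128834],
       [  0.        ,   0.        ,   1.        ]]), 'k1': -0.10762945082299014, 'R': array([[ 0.95938769, -0.28190911,  0.01012507],
       [-0.12762053, -0.46576593, -0.87565695],
       [ 0.25157158,  0.83880233, -0.48282749]]), 't': array([-521.23999431,  204.26059702, 1060.38354053])}
top {'camera_matrix': array([[489.95379585,   0.        , 277.66090018],
       [  0.        , 489.95379585, 203.69646022],
       [  0.        ,   0.        ,   1.        ]]), 'k1': 0.04124306481425755, 'R': array([[ 0.01674879, -0.99980915,  0.01005696],
       [-0.98305693, -0.01830274, -0.18238445],
       [ 0.18253371, -0.00683185, -0.98317586]]), 't': array([  96.11182491,  597.05422844, 1314.66252391])}
```

View pics/side0.png

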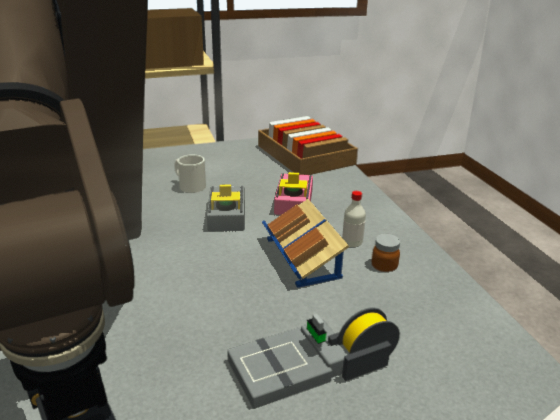

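View pics/top0.png

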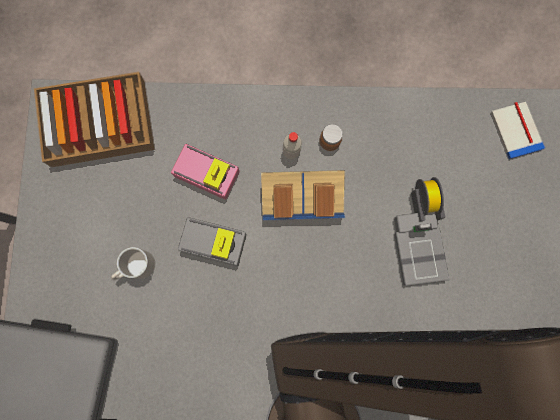

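The grey start box is at top (213,242), with the pink look-alike at (205,170). The rack is at (303,193), the machine bed at (424,260) and the reel at (430,197). I'll enlarge these to confirm them and get pixel positions.

```bash
cat > h.py <<'E'
import numpy as np, cv2
from cell import env
INF={n:env.camera_info(n) for n in("side","top")}
def ray(n,uv):
    c=INF[n];K=c["camera_matrix"];k=c["k1"]
    d=np.array([(uv[0]-K[0,2])/K[0,0],(uv[1]-K[1,2])/K[1,1]]);s=d.copy()
    for _ in range(30): s=d/(1+k*(s@s))
    R=c["R"];return -R.T@c["t"],R.T@np.array([s[0],s[1],1.])
def onz(n,uv,z):
    o,d=ray(n,uv);return o+d*(z-o[2])/d[2]
def two(a,b):
    o1,d1=ray("side",a);o2,d2=ray("top",b)
    A=np.stack([d1,-d2],1);x=np.linalg.lstsq(A,o2-o1,rcond=None)[0]
    p,q=o1+d1*x[0],o2+d2*x[1];return (p+q)/2,np.linalg.norm(p-q)
def proj(n,X):
    c=INF[n];K=c["camera_matrix"];p=c["R"]@np.array(X,float)+c["t"];s=p[:2]/p[2];s=s*(1+c["k1"]*(s@s));return K[:2,:2]@s+K[:2,2]
def shot(n,f):
    im=cv2.cvtColor(env.read_camera(n),cv2.COLOR_RGB2BGR);cv2.imwrite(f"pics/{f}.png",im);return im
def crop(f,x,y,w,h,s,out):
    im=cv2.imread(f"pics/{f}.png")[y:y+h,x:x+w];cv2.imwrite(f"pics/{out}.png",cv2.resize(im,None,fx=s,fy=s,interpolation=cv2.INTER_CUBIC))
E
python3 - <<'E'
from h import *
crop("top0",165,135,190,140,4,"c1"); crop("top0",380,165,80,130,4.5,"c2"); crop("side0",220,300,190,110,4,"c3"); crop("side0",195,165,165,125,4.5,"c4")
E
```

```text
(no output)
```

View pics/c1.png

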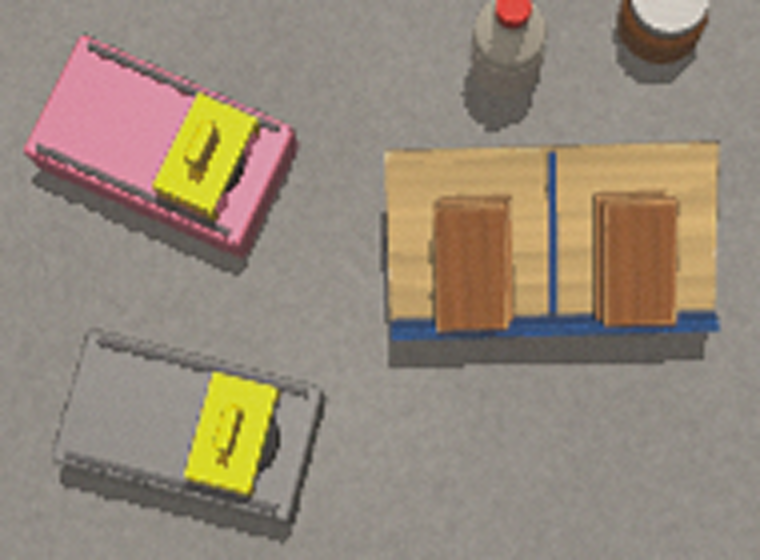

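View pics/c2.png

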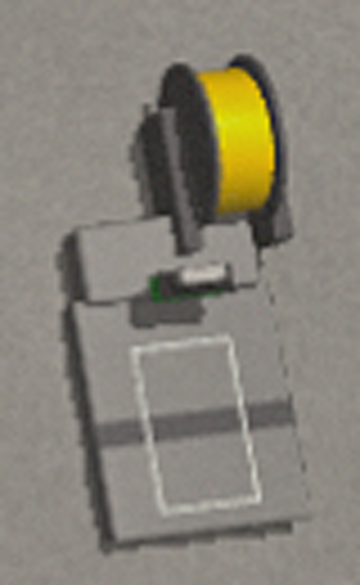

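View pics/c3.png

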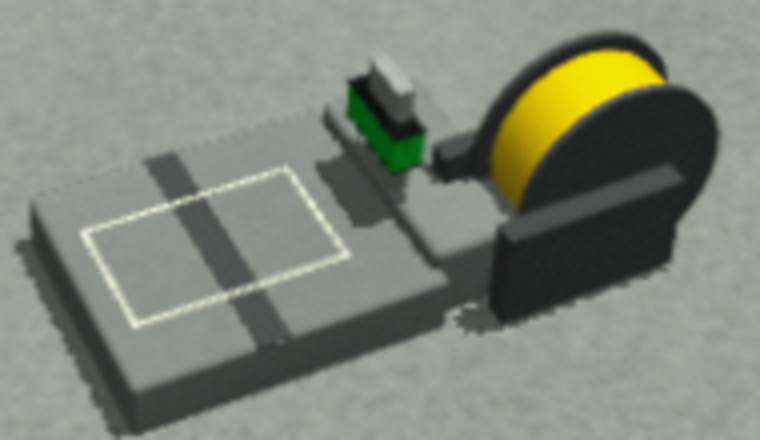

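View pics/c4.png

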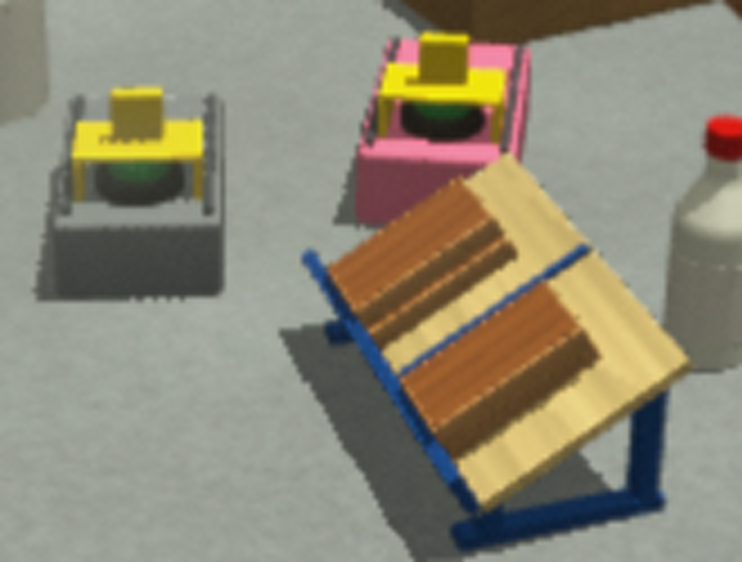

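The crops confirm the targets. The grey box at (213,242) is the right one, and the other is clearly pink. Both piles on the rack look dark brown on top. Next I'll measure the points.

```bash
python3 - <<'E'
from h import *
np.set_printoptions(precision=1,suppress=True)
def cc(p,x,y,s): return ((p[0]+.5)/s-.5+x,(p[1]+.5)/s-.5+y)
S=[cc(p,220,300,4) for p in [(84,232),(287,168),(349,256),(137,325)]]
T=[cc(p,380,165,4.5) for p in [(163,514),(133,348),(232,338),(260,497)]]
for n,L in(("side",S),("top",T)):
    P=np.array([onz(n,p,30) for p in L]);m=P.mean(0);d=(P[1]+P[2]-P[0]-P[3])/2;e=(P[0]+P[1]-P[2]-P[3])/2
    print(n,m,np.linalg.norm(d),np.degrees(np.arctan2(d[1],d[0])),np.linalg.norm(e),np.degrees(np.arctan2(e[1],e[0]))-90)
# refined masks
im=cv2.imread("pics/top0.png");hsv=cv2.cvtColor(im,cv2.COLOR_BGR2HSV)
ims=cv2.imread("pics/side0.png");hs=cv2.cvtColor(ims,cv2.COLOR_BGR2HSV)
# tab plate in top view (yellow near grey box)
m=cv2.inRange(hsv,(22,120,60),(35,255,255));m[:215]=0;m[:, :190]=0;m[:,260:]=0
r=cv2.minAreaRect(cv2.findContours(m,0,1)[0][0]);print(r)
c=max(cv2.findContours(m,cv2.RETR_EXTERNAL,cv2.CHAIN_APPROX_NONE)[0],key=cv2.contourArea)
b=cv2.boxPoints(cv2.minAreaRect(c));P=np.array([onz("top",p,79) for p in b]);print("plate guess z79",P,P.mean(0),np.linalg.norm(P[1]-P[0]),np.linalg.norm(P[2]-P[1]))
# brown board tops in top
m=cv2.inRange(hsv,(5,110,50),(16,255,200));m[:170]=0;m[230:]=0;m[:,:260]=0;m[:,350:]=0
for c in cv2.findContours(m,cv2.RETR_EXTERNAL,cv2.CHAIN_APPROX_NONE)[0]:
    if cv2.contourArea(c)>100: print("brown top",cv2.contourArea(c),cv2.boxPoints(cv2.minAreaRect(c)))
crop("side0",295,305,45,50,14,"c5"); crop("side0",255,195,100,90,7,"c6"); crop("top0",255,165,95,65,8,"c7");crop("side0",200,175,50,60,10,"c8");crop("top0",175,213,75,60,10,"c9")
E
```

```text
side [ 450.9 -300.9   30. ] 100.22647400290089 8.09740144950116 60.606141997614515 8.568707636150208
top [ 451.5 -301.7   30. ] 100.73188382013129 7.906197148394725 61.450581450987556 8.899676964827577
((222.4377899169922, 242.98342895507812), (17.714305877685547, 28.085227966308594), 14.931416511535645)
plate guess z79 [[449.3 285.4  79. ]
 [523.  269.   79. ]
 [511.3 222.2  79. ]
 [437.8 239.1  79. ]] [480.3 253.9  79. ] 75.54125137950192 48.210235973698815
brown top 577.0 [[272.6 183.6]
 [292.  182.9]
 [293.1 216.4]
 [273.8 217.1]]
brown top 602.0 [[314. 215.]
 [314. 182.]
 [334. 182.]
 [334. 215.]]
```

View pics/c5.png

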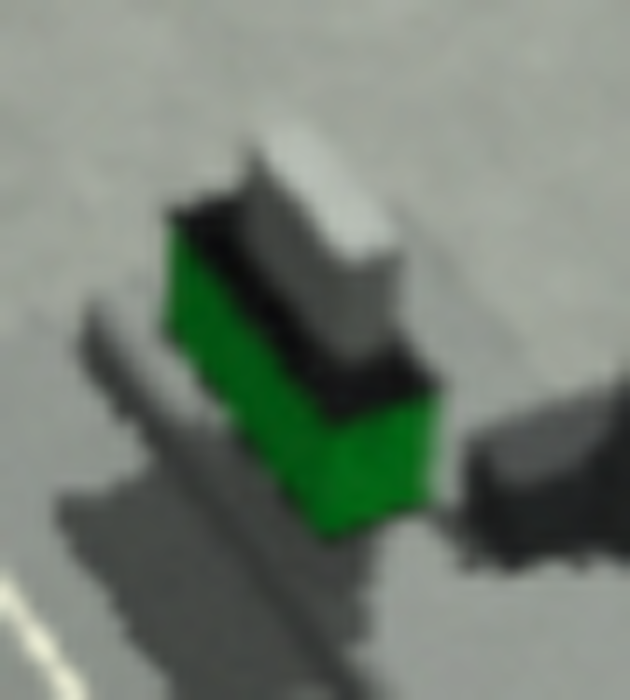

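View pics/c6.png

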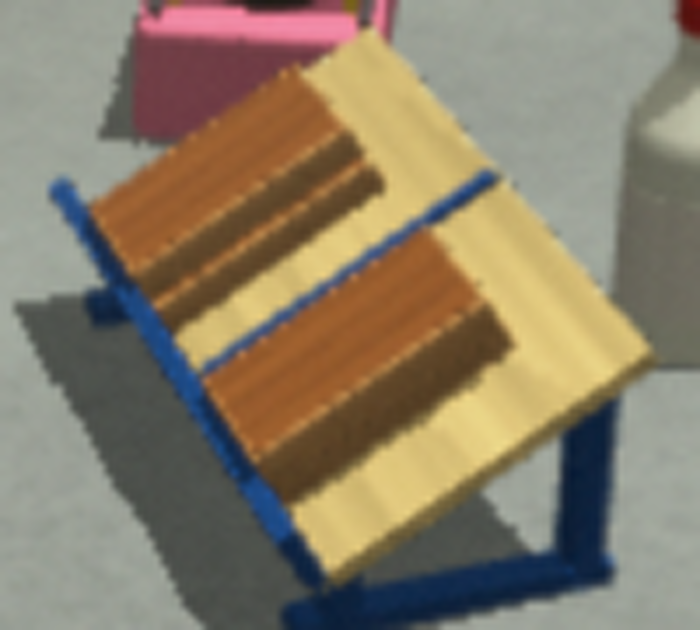

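View pics/c7.png

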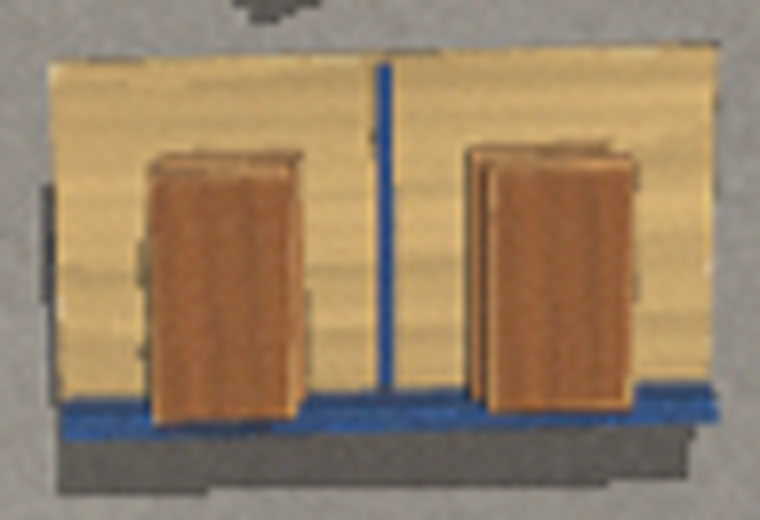

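View pics/c8.png

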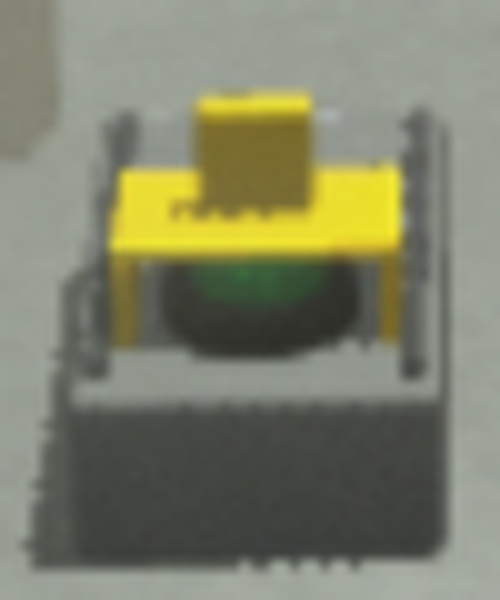

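View pics/c9.png

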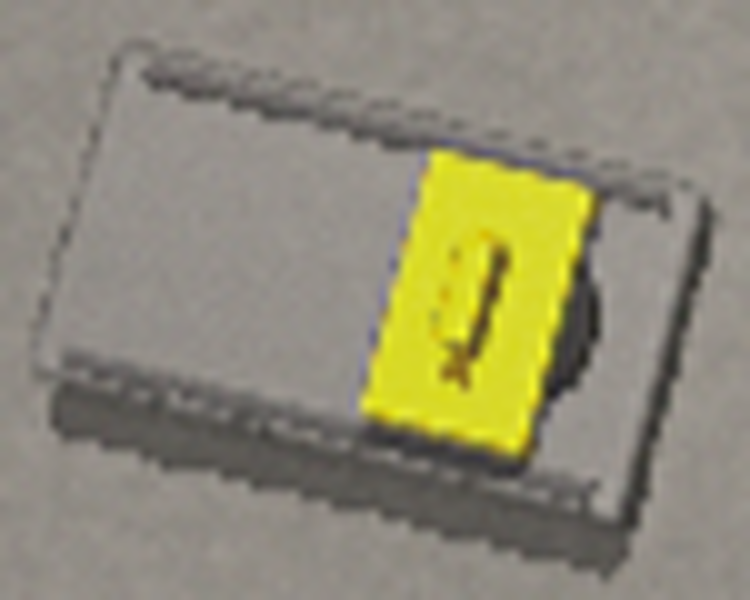

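```bash
python3 - <<'E'
from h import *
np.set_printoptions(precision=1,suppress=True)
def cc(p,x,y,s): return ((p[0]+.5)/s-.5+x,(p[1]+.5)/s-.5+y)
B=np.array([451.2,-301.3,30]);a=np.radians(8.3);ux=np.array([np.cos(a),np.sin(a),0]);uy=np.array([-ux[1],ux[0],0])
for p in [(172,218),(330,418),(165,325),(330,538)]:
    o,d=ray("side",cc(p,295,305,14));t=(75-(o-B)@ux)/(d@ux);X=o+d*t
    print("band",(X-B)@ux,(X-B)@uy,X[2]-30)
# rack: plywood top face corners via both views; side c6 (255,195,7), top c7 (255,165,8)
ss={"far L":(368,28),"far R":(653,352)};tt={"far L":(50,62),"far R":(718,45)}
for k in ss: print(k,two(cc(ss[k],255,195,7),cc(tt[k],255,165,8)))
# pile upper board tops: corners lowL, farL, farR, lowR  (L = +y)
P={}
sL=[(90,207),(297,68),(352,132),(135,280)];tL=[(153,420),(153,170),(296,172),(298,416)]
sR=[(200,378),(430,230),(483,298),(260,462)];tR=[(491,410),(490,163),(632,160),(632,408)]
for nm,s,t in(("L",sL,tL),("R",sR,tR)):
    X=[];
    for p,q in zip(s,t):
        x,e=two(cc(p,255,195,7),cc(q,255,165,8));X.append(x);print(nm,x,round(e,1))
    X=np.array(X);m=X.mean(0);d=(X[1]+X[2]-X[0]-X[3])/2;w=(X[0]+X[1]-X[2]-X[3])/2
    n=np.cross(d,w);n/=np.linalg.norm(n)
    print(nm,"mid",m,"len",np.linalg.norm(d),"wid",np.linalg.norm(w),"n",n,"slope",np.degrees(np.arctan2(d[2],np.hypot(*d[:2]))),"yaw d",np.degrees(np.arctan2(d[1],d[0])),"yaw w",np.degrees(np.arctan2(w[1],w[0]))-90)
# start box top corners z50 in top c9 (175,213,10)
C=[onz("top",cc(p,175,213,10),50) for p in [(42,375),(128,45),(708,197),(628,520)]]
C=np.array(C);print(C);m=C.mean(0);d=(C[1]+C[2]-C[0]-C[3])/2;e=(C[0]+C[1]-C[2]-C[3])/2
print("box",m,np.linalg.norm(d),np.linalg.norm(e),np.degrees(np.arctan2(d[1],d[0])),np.degrees(np.arctan2(e[1],e[0]))-90)
C=np.array([onz("top",cc(p,175,213,10),79) for p in [(362,410),(430,150),(598,185),(522,458)]])
m=C.mean(0);d=(C[1]+C[2]-C[0]-C[3])/2;e=(C[0]+C[1]-C[2]-C[3])/2
print("plate",m,np.linalg.norm(d),np.linalg.norm(e),np.degrees(np.arctan2(d[1],d[0])),np.degrees(np.arctan2(e[1],e[0]))-90)
# fin: side c8 (200,175,10): top front edge (197,112),(312,112); bottom (200,205),(312,208)
for p,q in(((255,102),None),):pass
C=np.array([onz("side",cc(p,200,175,10),79) for p in [(110,250),(118,170),(400,168),(402,245)]]);print("plate side",C.mean(0),C)
C=np.array([onz("side",cc(p,200,175,10),109) for p in [(197,112),(200,95),(310,93),(312,112)]]);print("fintop side",C.mean(0),C)
E
```

```text
band 75.00000000000003 22.166390411287782 49.56181483533658
band 74.99999999999997 -19.992538540238616 50.25131034541357
band 75.00000000000001 22.482102476996626 31.250618249247395
band 75.00000000000006 -22.020574951097146 31.996566909136618
far L (array([673. , 155. ,  93.8]), np.float64(3.2222208310151266))
far R (array([684.7, -74.6,  93.4]), np.float64(0.9328197325818158))
L [556.7 117.1  57.7] 0.2
L [633.9 119.  101.3] 3.6
L [635.7  70.1 101.2] 0.6
L [558.8  66.9  57. ] 0.9
L mid [596.3  93.3  79.3] len 88.75881441111869 wid 49.58179115330169 n [-0.5 -0.   0.9] slope 29.657546575707894 yaw d 1.9134720826872753 yaw w 2.2398289601495094
R [561.5   0.1  58.8] 1.5
R [640.    4.2  99.6] 1.5
R [640.6 -43.6 102.2] 2.9
R [564.6 -49.2  57.5] 1.1
R mid [601.7 -22.1  79.5] len 88.43082615188015 wid 48.60478298180086 n [-0.5 -0.   0.9] slope 28.92911090134424 yaw d 3.6238913342382335 yaw w 2.207422170780333
[[461.7 375.8  50. ]
 [553.7 357.   50. ]
 [514.  194.8  50. ]
 [424.7 214.   50. ]]
box [488.5 285.4  50. ] 92.57492326283642 166.49133721702003 -11.861243806227968 -13.305703594367984
plate [481.3 254.2  79. ] 74.21886740822448 45.79155306444628 -12.963097080047115 -13.178056577945
plate side [480.7 255.6  79. ] [[439.2 242.   79. ]
 [449.4 287.   79. ]
 [521.8 268.4  79. ]
 [512.4 224.9  79. ]]
fintop side [481.2 256.3 109. ] [[465.8 255.  109. ]
 [468.4 264.7 109. ]
 [496.3 258.4 109. ]
 [494.4 247.2 109. ]]
```

The measurements agree with the given sizes:

| Item | Measured |
|---|---|
| Outline | middle (451,-301), yaw 8.3°, 100 x 61 mm |
| Gauge band | 31 to 50.5 mm above the bed, middle about 41, so 3 boards (42 mm) |
| Rack | yaw about 2.6°, slope about 29.5° |
| Upper board tops | middles at (596,93,79) and (602,-22,79.5), sizes 89 x 49 mm |
| Tab fin | (481,255), box yaw -13° |

The first move goes towards the right pile.

Request:
jog_arm(
  series=[
    {"dx":0.0276,"dy":0.0411,"dz":0,"rz":-7.05,"gripper":0.76},
    {"dx":0.0276,"dy":0.0411,"rz":-7.05,"gripper":0.76},
    {"dx":0.0276,"dy":0.0411,"gripper":0.76},
    {"dx":0.0276,"dy":0.0411,"gripper":0.76},
    {"dx":0.0276,"dy":0.0411,"gripper":0.76},
    {"dx":0.0276,"dy":0.0411,"gripper":0.76},
    {"dx":0.0276,"dy":0.0411,"gripper":0.76},
    {"dx":0.0276,"dy":0.0411,"gripper":0.76},
    {"dx":0.0276,"dy":0.0411,"gripper":0.76},
    {"dx":0.0276,"dy":0.0411,"gripper":0.76},
    {"dx":0.0276,"dy":0.0411,"gripper":0.76},
    {"dx":0.0276,"dy":0.0411,"gripper":0.76},
  ],
)

```text
$.series[0]: bad value
```

Request:
jog_arm(
  series=[
    {"dx":0.0276,"dy":0.0411,"rx":0.34,"ry":-7.5,"gripper":0.76},
    {"dx":0.0276,"dy":0.0406,"rx":0.34,"ry":-7.5,"gripper":0.76},
    {"rx":0.34,"ry":-7.5,"dz":-0.04,"gripper":0.76},
    {"rx":0.34,"ry":-7.5,"dz":-0.045,"gripper":0.76},
    {"gripper":0.76},
    {"gripper":0.76},
  ],
)

```text
$.series[0]: bad value
```

Request:
jog_arm(
  series=[
    {"dx":0.0276,"dy":0.0411,"dz":0.0,"rx":0.0,"ry":0.0,"rz":-7.05,"gripper":0.76},
  ],
)

```text
t: 0.2
eef_pos: [205.7, -559.8, 224.6]
tcp_rot: [-1.571, -0.001, -1.405]
ft_force: [1.3, 0.3, -0.7]
opening: 0.957
```

Request:
jog_arm(
  series=[
    {"dx":0.0276,"dy":0.0411,"dz":0.0,"rx":0.0,"ry":0.0,"rz":-7.05,"gripper":0.76},
    {"dx":0.0276,"dy":0.0411,"dz":0.0,"rx":0.0,"ry":0.0,"rz":0.0,"gripper":0.76},
    {"dx":0.0276,"dy":0.0411,"dz":0.0,"rx":0.0,"ry":0.0,"rz":0.0,"gripper":0.76},
    {"dx":0.0276,"dy":0.0411,"dz":0.0,"rx":0.0,"ry":0.0,"rz":0.0,"gripper":0.76},
    {"dx":0.0276,"dy":0.0411,"dz":0.0,"rx":0.0,"ry":0.0,"rz":0.0,"gripper":0.76},
    {"dx":0.0276,"dy":0.0411,"dz":0.0,"rx":0.0,"ry":0.0,"rz":0.0,"gripper":0.76},
    {"dx":0.0276,"dy":0.0411,"dz":0.0,"rx":0.0,"ry":0.0,"rz":0.0,"gripper":0.76},
    {"dx":0.0276,"dy":0.0411,"dz":0.0,"rx":0.0,"ry":0.0,"rz":0.0,"gripper":0.76},
    {"dx":0.0276,"dy":0.0411,"dz":0.0,"rx":0.0,"ry":0.0,"rz":0.0,"gripper":0.76},
    {"dx":0.0276,"dy":0.0411,"dz":0.0,"rx":0.0,"ry":0.0,"rz":0.0,"gripper":0.76},
    {"dx":0.0276,"dy":0.0411,"dz":0.0,"rx":0.0,"ry":0.0,"rz":0.0,"gripper":0.76},
  ],
)

```text
t: 1.3
eef_pos: [511.8, -103.4, 225.6]
tcp_rot: [-1.571, -0.0, -1.525]
ft_force: [0.4, -0.8, -0.2]
opening: 0.762
```

Request:
jog_arm(
  series=[
    {"dx":0.0276,"dy":0.0411,"dz":0.0,"rx":0.34,"ry":-7.5,"rz":0.0,"gripper":0.76},
    {"dx":0.0276,"dy":0.0406,"dz":0.0,"rx":0.34,"ry":-7.5,"rz":0.0,"gripper":0.76},
    {"dx":0.0,"dy":0.0,"dz":-0.04,"rx":0.34,"ry":-7.5,"rz":0.0,"gripper":0.76},
    {"dx":0.0,"dy":0.0,"dz":-0.045,"rx":0.34,"ry":-7.5,"rz":0.0,"gripper":0.76},
    {"dx":0.0,"dy":0.0,"dz":0.0,"rx":0.0,"ry":0.0,"rz":0.0,"gripper":0.76},
    {"dx":0.0,"dy":0.0,"dz":0.0,"rx":0.0,"ry":0.0,"rz":0.0,"gripper":0.76},
  ],
)

```text
t: 1.9
eef_pos: [571.2, -13.9, 175.1]
tcp_rot: [-1.14, 0.033, -1.501]
ft_force: [0.2, -0.7, 1.0]
opening: 0.762
```

```bash
cat >> h.py <<'E'
from scipy.spatial.transform import Rotation as Ro
def st():
    s=env.state();M=Ro.from_euler("xyz",s["tcp_rot"]).as_matrix()
    print("t",round(s["t"],2),"tcp",s["eef_pos"].round(1),"xt",M[:,0].round(3),"yt",M[:,1].round(3),"F",s["ft_force"].round(1),"op",round(s["opening"],3));return s,M
E
python3 - <<'E'
from h import *
st()
shot("side","s1")
E
```

```text
t 1.9 tcp [571.2 -13.9 175.1] xt [ 0.069 -0.997 -0.033] yt [ 0.414  0.059 -0.908] F [ 0.2 -0.7  1. ] op 0.762
```

View pics/s1.png

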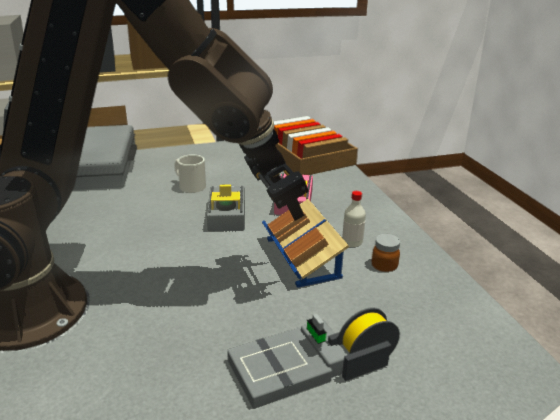

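```bash
cat >> h.py <<'E'
def orient(yaw,tilt):  # yaw of rack/board +x (deg); tilt of normal back
    a,t=np.radians(yaw),np.radians(tilt);fx=np.array([np.cos(a),np.sin(a),0]);fy=np.array([-fx[1],fx[0],0]);n=-np.sin(t)*fx+np.array([0,0,np.cos(t)])
    x=-fy;y=-n;return np.stack([x,y,np.cross(x,y)],1),n
def need(p,Rt):
    s,M=st();r=np.degrees(Ro.from_matrix(Rt@M.T).as_rotvec());d=np.array(p)-s["eef_pos"]
    print("target",np.round(p,1),"d",d.round(1),"|d|",round(np.linalg.norm(d),1),"rv",r.round(2),"|r|",round(np.linalg.norm(r),2))
E
python3 - <<'E'
from h import *
Rt,n=orient(2.6,30);print(n)
G=np.array([601.7,-22.1,79.5])+n; need(G+70*n,Rt)
E
```

```text
[-0.49948528 -0.02268149  0.8660254 ]
t 1.95 tcp [571.7 -14.  175.8] xt [ 0.07  -0.997 -0.032] yt [ 0.416  0.059 -0.908] F [-0.5 -0.1  0.5] op 0.762
target [566.2 -23.7 141. ] d [ -5.4  -9.7 -34.8] |d| 36.5 rv [-1.56 -5.35 -1.48] |r| 5.76
```

Request:
jog_arm(
  series=[
    {"dx":-0.0027,"dy":-0.005,"dz":-0.0174,"rx":-0.78,"ry":-2.68,"rz":-0.74,"gripper":0.76},
    {"dx":-0.0027,"dy":-0.0047,"dz":-0.0174,"rx":-0.78,"ry":-2.68,"rz":-0.74,"gripper":0.76},
    {"dx":0.0,"dy":0.0,"dz":0.0,"rx":0.0,"ry":0.0,"rz":0.0,"gripper":0.76},
  ],
)

```text
t: 2.25
eef_pos: [568.7, -18.2, 149.7]
tcp_rot: [-1.064, 0.018, -1.513]
ft_force: [-0.7, -0.2, 0.7]
opening: 0.756
```

```bash
python3 - <<'E'
from h import *
Rt,n=orient(2.6,30)
G=np.array([601.7,-22.1,79.5])+n; need(G+70*n,Rt);need(G,Rt)
shot("top","t2");crop("top0",255,120,100,110,6,"c10")
shot("side","s2");crop("s2",220,160,150,130,5,"c11")
E
```

```text
t 2.25 tcp [568.7 -18.2 149.7] xt [ 0.058 -0.998 -0.018] yt [ 0.484  0.044 -0.874] F [-0.7 -0.2  0.7] op 0.756
target [566.2 -23.7 141. ] d [-2.5 -5.5 -8.7] |d| 10.6 rv [-1.   -1.   -0.75] |r| 1.6
t 2.25 tcp [568.7 -18.2 149.7] xt [ 0.058 -0.998 -0.018] yt [ 0.484  0.044 -0.874] F [-0.7 -0.2  0.7] op 0.756
target [601.2 -22.1  80.4] d [ 32.5  -4.  -69.4] |d| 76.7 rv [-1.   -1.   -0.75] |r| 1.6
```

View pics/c11.png

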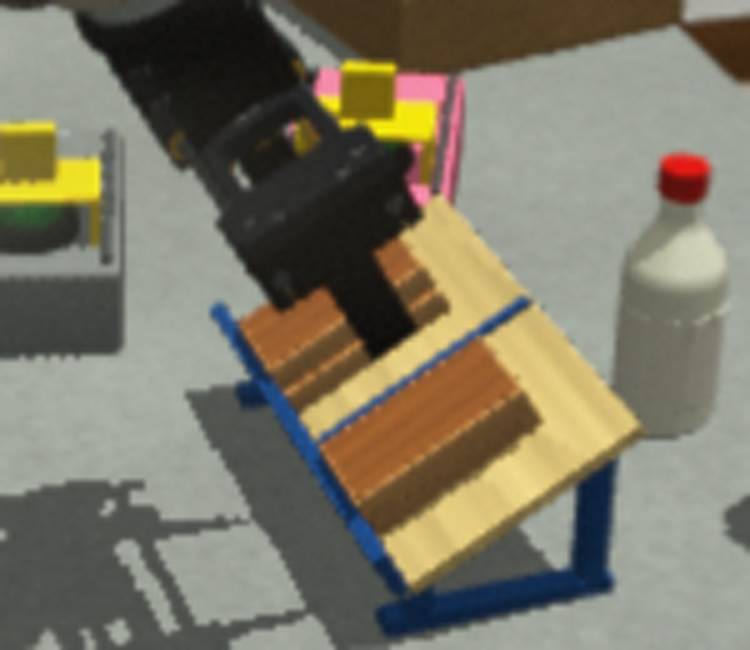

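View pics/t2.png

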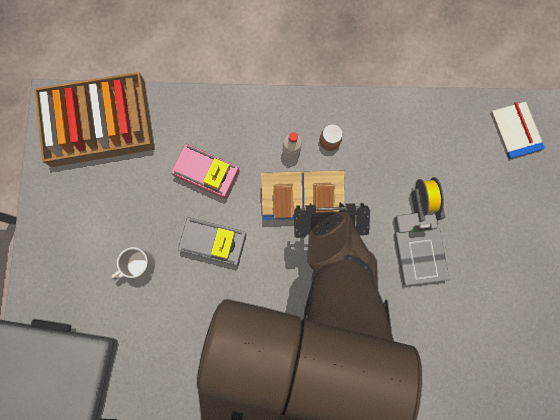

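```bash
python3 - <<'E'
from h import *
Rt,n=orient(2.6,30)
G=np.array([601.7,-22.1,79.5])+n; need(G+15*n,Rt)
E
```

```text
t 2.35 tcp [569.4 -18.3 150.7] xt [ 0.058 -0.998 -0.017] yt [ 0.484  0.044 -0.874] F [-0.  -0.6  0.4] op 0.758
target [593.7 -22.5  93.4] d [ 24.3  -4.2 -57.4] |d| 62.4 rv [-0.95 -0.97 -0.76] |r| 1.55
```

Request:
jog_arm(
  series=[
    {"dx":0.006,"dy":-0.001,"dz":-0.0145,"rx":-0.25,"ry":-0.25,"rz":-0.2,"gripper":0.76},
    {"dx":0.006,"dy":-0.001,"dz":-0.0145,"rx":-0.25,"ry":-0.25,"rz":-0.2,"gripper":0.76},
    {"dx":0.006,"dy":-0.001,"dz":-0.0145,"rx":-0.25,"ry":-0.25,"rz":-0.2,"gripper":0.76},
    {"dx":0.006,"dy":-0.001,"dz":-0.0145,"rx":-0.25,"ry":-0.25,"rz":-0.2,"gripper":0.76},
    {"dx":0.0,"dy":0.0,"dz":0.0,"rx":0.0,"ry":0.0,"rz":0.0,"gripper":0.76},
    {"dx":0.0,"dy":0.0,"dz":0.0,"rx":0.0,"ry":0.0,"rz":0.0,"gripper":0.76},
  ],
)

```text
t: 2.95
eef_pos: [591.2, -21.1, 98.4]
tcp_rot: [-1.046, 0.003, -1.523]
ft_force: [-0.4, -0.3, -0.5]
opening: 0.759
```

```bash
python3 - <<'E'
from h import *
Rt,n=orient(2.6,30)
G=np.array([601.7,-22.1,79.5])+n; need(G,Rt)
E
```

```text
t 2.95 tcp [591.2 -21.1  98.4] xt [ 0.048 -0.999 -0.003] yt [ 0.5    0.026 -0.866] F [-0.4 -0.3 -0.5] op 0.759
target [601.2 -22.1  80.4] d [ 10.  -1. -18.] |d| 20.6 rv [-0.15  0.04 -0.13] |r| 0.21
```

Request:
jog_arm(
  series=[
    {"dx":0.0055,"dy":-0.0005,"dz":-0.01,"rx":0.0,"ry":0.0,"rz":0.0,"gripper":0.76},
    {"dx":0.005,"dy":-0.0005,"dz":-0.009,"rx":0.0,"ry":0.0,"rz":0.0,"gripper":0.76},
    {"dx":0.0,"dy":0.0,"dz":0.0,"rx":0.0,"ry":0.0,"rz":0.0,"gripper":0.76},
    {"dx":0.0,"dy":0.0,"dz":0.0,"rx":0.0,"ry":0.0,"rz":0.0,"gripper":0.76},
  ],
)

```text
t: 3.35
eef_pos: [601.2, -22.2, 79.3]
tcp_rot: [-1.047, 0.002, -1.523]
ft_force: [-0.2, 0.3, -0.4]
opening: 0.763
```

```bash
python3 - <<'E'
from h import *
Rt,n=orient(2.6,30)
G=np.array([601.7,-22.1,79.5])+n; need(G,Rt)
shot("side","s3");crop("s3",220,160,150,130,5,"c12")
E
```

```text
t 3.35 tcp [601.2 -22.2  79.3] xt [ 0.047 -0.999 -0.002] yt [ 0.5    0.025 -0.866] F [-0.2  0.3 -0.4] op 0.763
target [601.2 -22.1  80.4] d [0.  0.1 1.1] |d| 1.1 rv [-0.12  0.03 -0.11] |r| 0.17
```

View pics/c12.png

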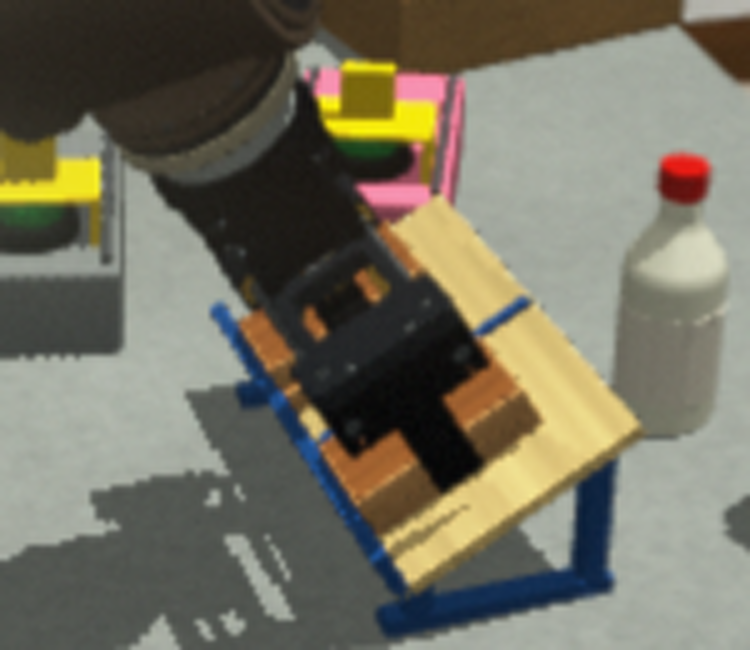

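The fingers straddle the right pile well (finger at crop (445,470)). I'll back off 2 mm so the tips stay within the upper board, then grip.

Request:
jog_arm(
  series=[
    {"dx":-0.001,"dy":0.0,"dz":0.0022,"rx":0.0,"ry":0.0,"rz":0.0,"gripper":0.6},
    {"dx":0.0,"dy":0.0,"dz":0.0,"rx":0.0,"ry":0.0,"rz":0.0,"gripper":0.4},
    {"dx":0.0,"dy":0.0,"dz":0.0,"rx":0.0,"ry":0.0,"rz":0.0,"gripper":0.4},
    {"dx":0.0,"dy":0.0,"dz":0.0,"rx":0.0,"ry":0.0,"rz":0.0,"gripper":0.4},
    {"dx":0.0,"dy":0.0,"dz":0.0,"rx":0.0,"ry":0.0,"rz":0.0,"gripper":0.4},
    {"dx":0.0,"dy":0.0,"dz":0.0,"rx":0.0,"ry":0.0,"rz":0.0,"gripper":0.4},
  ],
)

```text
t: 4.0
eef_pos: [600.0, -22.4, 81.0]
tcp_rot: [-1.047, 0.002, -1.524]
ft_force: [-3.0, -1.0, 5.5]
opening: 0.522
```

```bash
python3 - <<'E'
from h import *
st()
E
```

```text
t 4.0 tcp [600.  -22.4  81. ] xt [ 0.047 -0.999 -0.002] yt [ 0.499  0.025 -0.866] F [-3.  -1.   5.5] op 0.522
```

Request:
jog_arm(
  series=[
    {"dx":-0.003,"dy":0.0,"dz":0.0055,"rx":0.0,"ry":0.0,"rz":0.0,"gripper":0.4},
    {"dx":-0.005,"dy":0.0,"dz":0.01,"rx":0.0,"ry":0.0,"rz":0.0,"gripper":0.4},
    {"dx":-0.006,"dy":0.0,"dz":0.02,"rx":0.0,"ry":0.0,"rz":0.0,"gripper":0.4},
    {"dx":-0.006,"dy":0.0,"dz":0.025,"rx":0.0,"ry":0.0,"rz":0.0,"gripper":0.4},
    {"dx":-0.01,"dy":0.0,"dz":0.025,"rx":0.0,"ry":0.0,"rz":0.0,"gripper":0.4},
    {"dx":0.0,"dy":0.0,"dz":0.0,"rx":0.0,"ry":0.0,"rz":0.0,"gripper":0.4},
  ],
)

```text
t: 4.6
eef_pos: [577.9, -20.9, 145.1]
tcp_rot: [-1.042, 0.006, -1.52]
ft_force: [0.2, -1.0, 0.2]
opening: 0.523
```

```bash
python3 - <<'E'
from h import *
Rt,n=orient(8.3,0); need([451.2,-301.3,155],Rt)
shot("side","s4");crop("s4",220,130,150,160,4,"c13")
E
```

```text
t 4.6 tcp [577.9 -20.9 145.1] xt [ 0.051 -0.999 -0.006] yt [ 0.503  0.031 -0.864] F [ 0.2 -1.   0.2] op 0.523
target [ 451.2 -301.3  155. ] d [-126.7 -280.4    9.9] |d| 307.9 rv [-3.29 30.11  5.37] |r| 30.76
```

View pics/c13.png

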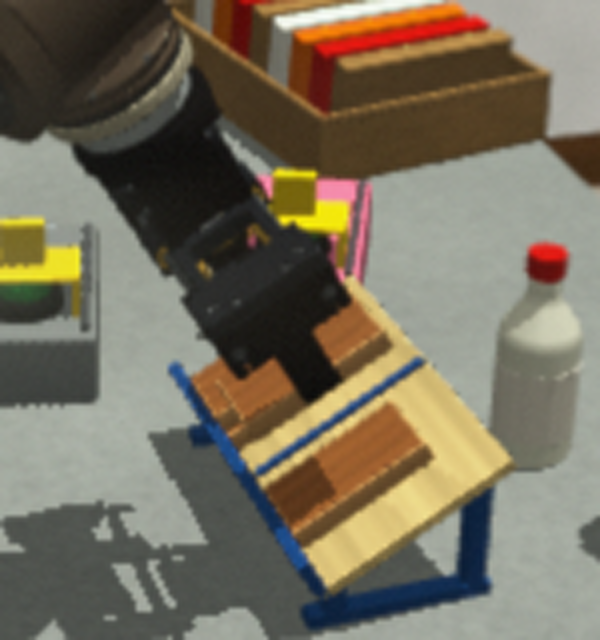

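Request:
jog_arm(
  series=[
    {"dx":-0.0127,"dy":-0.028,"dz":0.003,"rx":-0.33,"ry":3.0,"rz":0.54,"gripper":0.4},
    {"dx":-0.0127,"dy":-0.028,"dz":0.003,"rx":-0.33,"ry":3.0,"rz":0.54,"gripper":0.4},
    {"dx":-0.0127,"dy":-0.028,"dz":0.003,"rx":-0.33,"ry":3.0,"rz":0.54,"gripper":0.4},
    {"dx":-0.0127,"dy":-0.028,"dz":0.003,"rx":-0.33,"ry":3.0,"rz":0.54,"gripper":0.4},
    {"dx":-0.0127,"dy":-0.028,"dz":0.0,"rx":-0.33,"ry":3.0,"rz":0.54,"gripper":0.4},
    {"dx":-0.0127,"dy":-0.028,"dz":0.0,"rx":-0.33,"ry":3.0,"rz":0.54,"gripper":0.4},
    {"dx":-0.0127,"dy":-0.028,"dz":0.0,"rx":-0.33,"ry":3.0,"rz":0.54,"gripper":0.4},
    {"dx":-0.0127,"dy":-0.028,"dz":0.0,"rx":-0.33,"ry":3.0,"rz":0.54,"gripper":0.4},
    {"dx":-0.0127,"dy":-0.028,"dz":0.0,"rx":-0.33,"ry":3.0,"rz":0.54,"gripper":0.4},
    {"dx":-0.0127,"dy":-0.028,"dz":0.0,"rx":-0.33,"ry":3.1,"rz":0.54,"gripper":0.4},
    {"dx":0.0,"dy":0.0,"dz":0.0,"rx":0.0,"ry":0.0,"rz":0.0,"gripper":0.4},
    {"dx":0.0,"dy":0.0,"dz":0.0,"rx":0.0,"ry":0.0,"rz":0.0,"gripper":0.4},
  ],
)

```text
t: 5.85
eef_pos: [453.7, -295.7, 153.9]
tcp_rot: [-1.561, 0.006, -1.427]
ft_force: [-0.7, -0.8, 0.2]
opening: 0.525
```

```bash
python3 - <<'E'
from h import *
Rt,n=orient(8.3,0); need([451.2,-301.3,100],Rt)
shot("side","s5");crop("s5",190,210,200,190,4,"c14");shot("top","t5");crop("t5",380,165,90,140,4,"c15")
E
```

```text
t 5.85 tcp [ 453.7 -295.7  153.9] xt [ 0.143 -0.99  -0.006] yt [ 0.008  0.007 -1.   ] F [-0.7 -0.8  0.2] op 0.525
target [ 451.2 -301.3  100. ] d [ -2.5  -5.6 -53.9] |d| 54.3 rv [-0.4   0.48  0.06] |r| 0.63
```

View pics/c14.png

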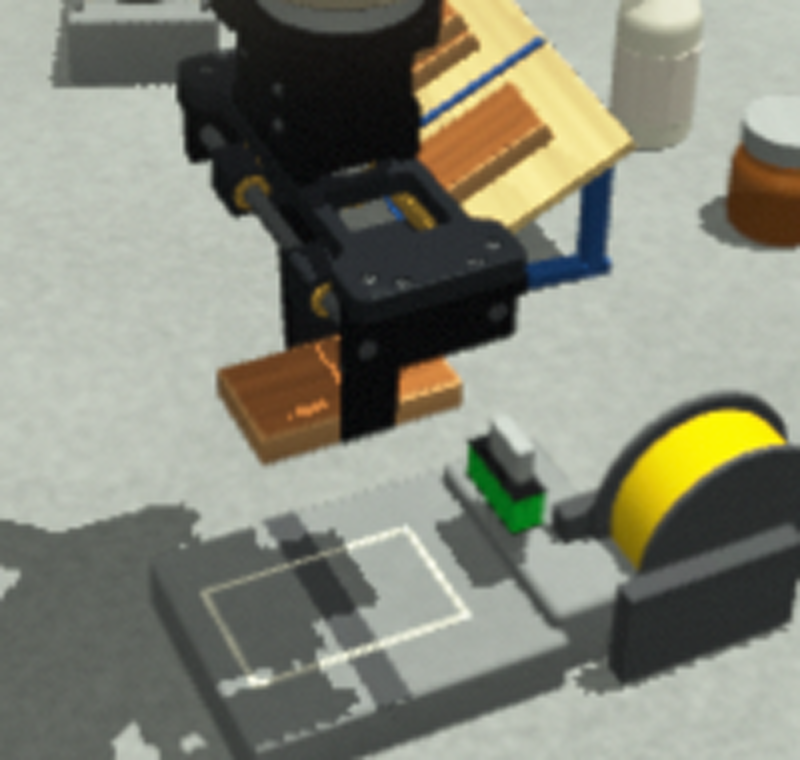

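View pics/c15.png

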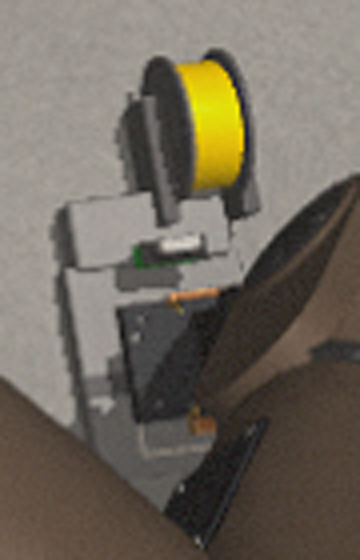

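```bash
python3 - <<'E'
from h import *
np.set_printoptions(precision=1,suppress=True)
def cc(p,x,y,s): return ((p[0]+.5)/s-.5+x,(p[1]+.5)/s-.5+y)
s,M=st();B=s["eef_pos"];a=np.radians(8.3);ux=np.array([np.cos(a),np.sin(a),0]);uy=np.array([-ux[1],ux[0],0])
for p in [(262,437),(461,380),(265,463),(461,403)]:   # near side face: plane y=-25
    o,d=ray("side",cc(p,190,210,4));t=(-25-(o-B)@uy)/(d@uy);X=o+d*t;print(p,(X-B)@ux,X[2]-B[2])
for p in [(218,375)]:
    X=onz("side",cc(p,190,210,4),B[2]-1);print((X-B)@ux,(X-B)@uy)
E
```

```text
t 5.95 tcp [ 453.6 -295.2  154.4] xt [ 0.1 -1.  -0. ] yt [ 0.  0. -1.] F [ 0.6 -0.1 -0.5] op 0.519
(262, 437) -45.45896827578344 1.0997544413378648
(461, 380) 42.88969477311058 0.7226851806152865
(265, 463) -44.319381705879195 -12.744160212923333
(461, 403) 43.43372552994062 -11.564553609980948
-46.06973972462546 20.39787803538576
```

Request:
jog_arm(
  series=[
    {"dx":-0.0009,"dy":-0.003,"dz":-0.015,"rx":-0.2,"ry":0.24,"rz":0.0,"gripper":0.4},
    {"dx":-0.0009,"dy":-0.003,"dz":-0.02,"rx":-0.2,"ry":0.24,"rz":0.0,"gripper":0.4},
    {"dx":0.0,"dy":0.0,"dz":-0.025,"rx":0.0,"ry":0.0,"rz":0.0,"gripper":0.4},
    {"dx":0.0,"dy":0.0,"dz":-0.02,"rx":0.0,"ry":0.0,"rz":0.0,"gripper":0.4},
    {"dx":0.0,"dy":0.0,"dz":-0.014,"rx":0.0,"ry":0.0,"rz":0.0,"gripper":0.4},
    {"dx":0.0,"dy":0.0,"dz":0.0,"rx":0.0,"ry":0.0,"rz":0.0,"gripper":0.4},
    {"dx":0.0,"dy":0.0,"dz":0.0,"rx":0.0,"ry":0.0,"rz":0.0,"gripper":0.4},
  ],
)

```text
t: 6.65
eef_pos: [451.8, -301.8, 61.3]
tcp_rot: [-1.572, -0.003, -1.426]
ft_force: [-0.3, 0.4, 0.3]
opening: 0.52
```

```bash
python3 - <<'E'
from h import *
Rt,n=orient(8.3,0); need([451.9,-301.2,46],Rt)
shot("side","s6");crop("s6",190,280,200,130,4,"c16")
E
```

```text
t 6.65 tcp [ 451.8 -301.8   61.3] xt [ 0.144 -0.99   0.003] yt [-0.001 -0.003 -1.   ] F [-0.3  0.4  0.3] op 0.52
target [ 451.9 -301.2   46. ] d [  0.1   0.6 -15.3] |d| 15.3 rv [ 0.2  -0.06  0.02] |r| 0.21
```

View pics/c16.png

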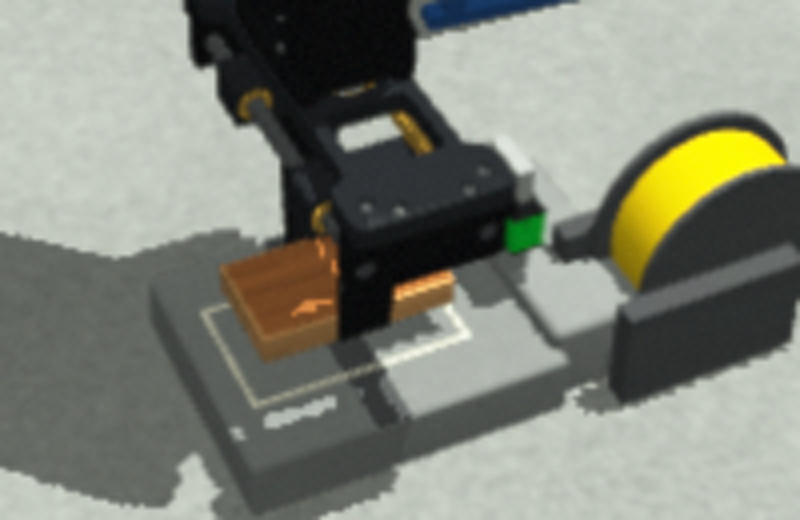

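Request:
jog_arm(
  series=[
    {"dx":0.0,"dy":0.0004,"dz":-0.009,"rx":0.2,"ry":0.0,"rz":0.0,"gripper":0.4},
    {"dx":0.0,"dy":0.0002,"dz":-0.005,"rx":0.0,"ry":0.0,"rz":0.0,"gripper":0.4},
    {"dx":0.0,"dy":0.0,"dz":-0.001,"rx":0.0,"ry":0.0,"rz":0.0,"gripper":0.4},
    {"dx":0.0,"dy":0.0,"dz":0.0,"rx":0.0,"ry":0.0,"rz":0.0,"gripper":0.4},
    {"dx":0.0,"dy":0.0,"dz":0.0,"rx":0.0,"ry":0.0,"rz":0.0,"gripper":0.4},
  ],
)

```text
t: 7.2
eef_pos: [451.5, -301.9, 46.2]
tcp_rot: [-1.572, -0.001, -1.427]
ft_force: [0.4, -0.1, 0.3]
opening: 0.525
```

Request:
jog_arm(
  series=[
    {"dx":0.0,"dy":0.0,"dz":-0.001,"rx":0.0,"ry":0.0,"rz":0.0,"gripper":0.4},
    {"dx":0.0,"dy":0.0,"dz":0.0,"rx":0.0,"ry":0.0,"rz":0.0,"gripper":0.4},
  ],
)

```text
t: 7.4
eef_pos: [451.5, -301.8, 45.1]
tcp_rot: [-1.572, -0.001, -1.427]
ft_force: [-0.1, -0.9, -0.5]
opening: 0.523
```

Request:
jog_arm(
  series=[
    {"dx":0.0,"dy":0.0,"dz":-0.001,"rx":0.0,"ry":0.0,"rz":0.0,"gripper":0.4},
    {"dx":0.0,"dy":0.0,"dz":0.0,"rx":0.0,"ry":0.0,"rz":0.0,"gripper":0.4},
  ],
)

```text
t: 7.6
eef_pos: [451.5, -301.9, 44.8]
tcp_rot: [-1.572, -0.001, -1.427]
ft_force: [-1.8, 1.0, 10.1]
opening: 0.524
```

Contact comes at z = 44.8 with 10 N, so I'll release and retreat.

Request:
jog_arm(
  series=[
    {"dx":0.0,"dy":0.0,"dz":0.0,"rx":0.0,"ry":0.0,"rz":0.0,"gripper":0.62},
    {"dx":0.0,"dy":0.0,"dz":0.0,"rx":0.0,"ry":0.0,"rz":0.0,"gripper":0.76},
    {"dx":0.0,"dy":0.0,"dz":0.0,"rx":0.0,"ry":0.0,"rz":0.0,"gripper":0.76},
    {"dx":0.0,"dy":0.0,"dz":0.015,"rx":0.0,"ry":0.0,"rz":0.0,"gripper":0.76},
    {"dx":0.0,"dy":0.0,"dz":0.035,"rx":0.0,"ry":0.0,"rz":0.0,"gripper":0.76},
    {"dx":0.0,"dy":0.0,"dz":0.045,"rx":0.0,"ry":0.0,"rz":0.0,"gripper":0.76},
    {"dx":0.0,"dy":0.0,"dz":0.03,"rx":0.0,"ry":0.0,"rz":0.0,"gripper":0.76},
  ],
)

```text
t: 8.3
eef_pos: [451.8, -302.0, 171.5]
tcp_rot: [-1.571, -0.002, -1.427]
ft_force: [-0.7, -0.9, 0.5]
opening: 0.76
```

```bash
python3 - <<'E'
from h import *
Rt,n=orient(2.6,30);print(n)
G=np.array([596.3,93.3,79.3])+n; need(G+70*n,Rt)
shot("side","s7");crop("s7",190,230,200,180,4,"c17")
E
```

```text
[-0.49948528 -0.02268149  0.8660254 ]
t 8.3 tcp [ 451.8 -302.   171.5] xt [ 0.143 -0.99   0.002] yt [-0.    -0.002 -1.   ] F [-0.7 -0.9  0.5] op 0.76
target [560.8  91.7 140.8] d [109.1 393.7 -30.7] |d| 409.7 rv [  2.93 -29.89  -5.48] |r| 30.53
```

View pics/c17.png

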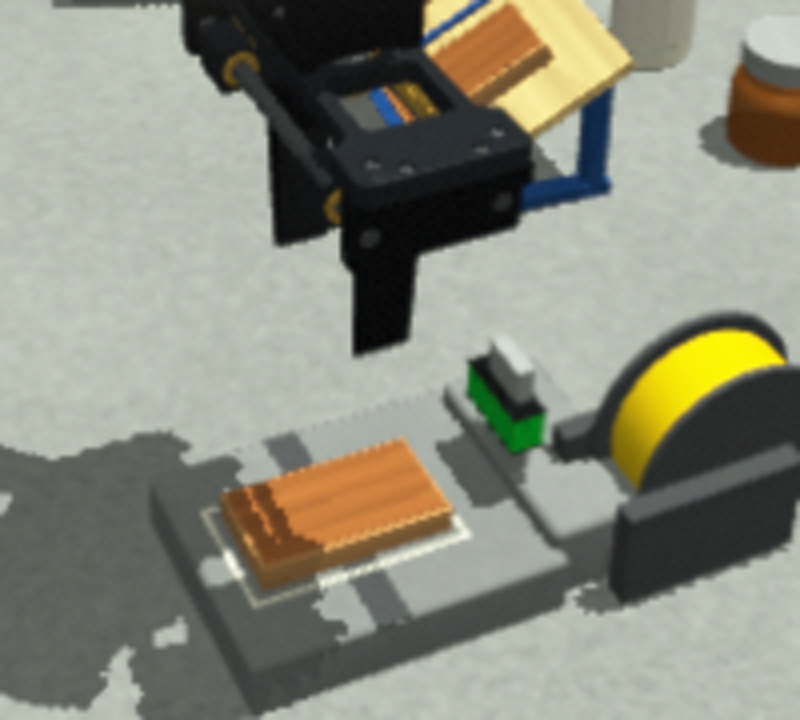

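The first board lies flat and centred in the outline. Now the left pile's upper board.

Request:
jog_arm(
  series=[
    {"dx":0.0091,"dy":0.0328,"dz":0.0,"rx":0.24,"ry":-2.49,"rz":-0.46,"gripper":0.76},
    {"dx":0.0091,"dy":0.0328,"dz":0.0,"rx":0.24,"ry":-2.49,"rz":-0.46,"gripper":0.76},
    {"dx":0.0091,"dy":0.0328,"dz":0.0,"rx":0.24,"ry":-2.49,"rz":-0.46,"gripper":0.76},
    {"dx":0.0091,"dy":0.0328,"dz":0.0,"rx":0.24,"ry":-2.49,"rz":-0.46,"gripper":0.76},
    {"dx":0.0091,"dy":0.0328,"dz":0.0,"rx":0.24,"ry":-2.49,"rz":-0.46,"gripper":0.76},
    {"dx":0.0091,"dy":0.0328,"dz":0.0,"rx":0.24,"ry":-2.49,"rz":-0.46,"gripper":0.76},
    {"dx":0.0091,"dy":0.0328,"dz":0.0,"rx":0.24,"ry":-2.49,"rz":-0.46,"gripper":0.76},
    {"dx":0.0091,"dy":0.0328,"dz":0.0,"rx":0.24,"ry":-2.49,"rz":-0.46,"gripper":0.76},
    {"dx":0.0091,"dy":0.0328,"dz":0.0,"rx":0.24,"ry":-2.49,"rz":-0.46,"gripper":0.76},
    {"dx":0.0091,"dy":0.0328,"dz":0.0,"rx":0.24,"ry":-2.49,"rz":-0.46,"gripper":0.76},
    {"dx":0.0091,"dy":0.0328,"dz":0.0,"rx":0.24,"ry":-2.49,"rz":-0.46,"gripper":0.76},
    {"dx":0.0091,"dy":0.0328,"dz":0.0,"rx":0.24,"ry":-2.49,"rz":-0.46,"gripper":0.76},
  ],
)

```text
t: 9.55
eef_pos: [559.7, 89.0, 168.9]
tcp_rot: [-1.053, -0.0, -1.525]
ft_force: [0.9, -0.4, 0.1]
opening: 0.76
```

Request:
jog_arm(
  series=[
    {"dx":0.0,"dy":0.0,"dz":0.0,"rx":0.0,"ry":0.0,"rz":0.0,"gripper":0.76},
    {"dx":0.0,"dy":0.0,"dz":0.0,"rx":0.0,"ry":0.0,"rz":0.0,"gripper":0.76},
  ],
)

```text
t: 9.75
eef_pos: [559.3, 87.7, 168.6]
tcp_rot: [-1.056, -0.002, -1.523]
ft_force: [-1.0, 1.1, -0.9]
opening: 0.759
```

```bash
python3 - <<'E'
from h import *
Rt,n=orient(2.6,30)
G=np.array([596.3,93.3,79.3])+n; need(G+15*n,Rt)
E
```

```text
t 9.75 tcp [559.3  87.7 168.6] xt [ 0.048 -0.999  0.002] yt [ 0.492  0.022 -0.87 ] F [-1.   1.1 -0.9] op 0.759
target [588.3  92.9  93.2] d [ 29.    5.2 -75.5] |d| 81.0 rv [ 0.12 -0.48 -0.14] |r| 0.52
```

Request:
jog_arm(
  series=[
    {"dx":0.0058,"dy":0.001,"dz":-0.0151,"rx":0.0,"ry":-0.1,"rz":0.0,"gripper":0.76},
    {"dx":0.0058,"dy":0.001,"dz":-0.0151,"rx":0.0,"ry":-0.1,"rz":0.0,"gripper":0.76},
    {"dx":0.0058,"dy":0.001,"dz":-0.0151,"rx":0.0,"ry":-0.1,"rz":0.0,"gripper":0.76},
    {"dx":0.0058,"dy":0.001,"dz":-0.0151,"rx":0.0,"ry":-0.1,"rz":0.0,"gripper":0.76},
    {"dx":0.0058,"dy":0.001,"dz":-0.0151,"rx":0.0,"ry":-0.1,"rz":0.0,"gripper":0.76},
    {"dx":0.0,"dy":0.0,"dz":0.0,"rx":0.0,"ry":0.0,"rz":0.0,"gripper":0.76},
    {"dx":0.0,"dy":0.0,"dz":0.0,"rx":0.0,"ry":0.0,"rz":0.0,"gripper":0.76},
  ],
)

```text
t: 10.45
eef_pos: [595.8, 93.2, 107.2]
tcp_rot: [-1.071, -0.003, -1.527]
ft_force: [0.2, -0.0, 0.5]
opening: 0.76
```

```bash
python3 - <<'E'
from h import *
Rt,n=orient(2.6,30)
G=np.array([596.3,93.3,79.3])+2.2*n; need(G,Rt)
shot("side","s8");crop("s8",220,160,150,130,5,"c18")
E
```

```text
t 10.45 tcp [595.8  93.2 107.2] xt [ 0.044 -0.999  0.003] yt [ 0.479  0.019 -0.878] F [ 0.2 -0.   0.5] op 0.76
target [595.2  93.3  81.2] d [ -0.6   0.  -26. ] |d| 26.0 rv [ 0.23 -1.36  0.07] |r| 1.39
```

View pics/c18.png

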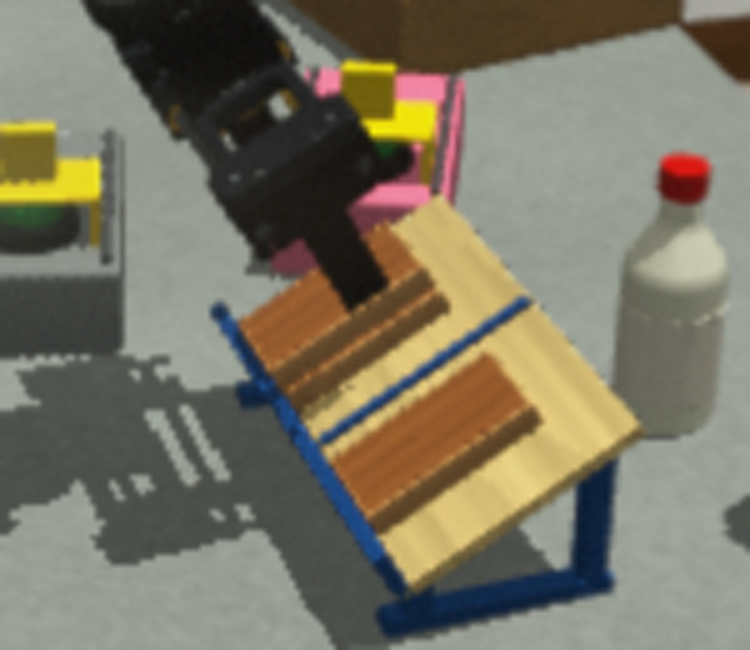

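Request:
jog_arm(
  series=[
    {"dx":0.0,"dy":0.0,"dz":-0.004,"rx":0.1,"ry":-0.5,"rz":0.0,"gripper":0.76},
    {"dx":0.0,"dy":0.0,"dz":-0.005,"rx":0.1,"ry":-0.5,"rz":0.0,"gripper":0.76},
    {"dx":0.0,"dy":0.0,"dz":-0.005,"rx":0.0,"ry":-0.36,"rz":0.0,"gripper":0.76},
    {"dx":0.0,"dy":0.0,"dz":-0.005,"rx":0.0,"ry":0.0,"rz":0.0,"gripper":0.76},
    {"dx":0.0,"dy":0.0,"dz":0.0,"rx":0.0,"ry":0.0,"rz":0.0,"gripper":0.76},
    {"dx":0.0,"dy":0.0,"dz":0.0,"rx":0.0,"ry":0.0,"rz":0.0,"gripper":0.76},
  ],
)

```text
t: 11.1
eef_pos: [603.6, 95.8, 101.9]
tcp_rot: [-1.072, -0.002, -1.527]
ft_force: [0.6, 0.1, 0.7]
opening: 0.761
```

```bash
python3 - <<'E'
from h import *
Rt,n=orient(2.6,30)
G=np.array([596.3,93.3,79.3])+2.2*n; need(G,Rt)
E
```

```text
t 11.1 tcp [603.6  95.8 101.9] xt [ 0.044 -0.999  0.002] yt [ 0.478  0.019 -0.878] F [0.6 0.1 0.7] op 0.761
target [595.2  93.3  81.2] d [ -8.4  -2.5 -20.7] |d| 22.4 rv [ 0.19 -1.4   0.1 ] |r| 1.41
```

```bash
python3 - <<'E'
from h import *
s=env.state();print(s["joints"].round(3),s["qvel"].round(3),s["tau"].round(1))
E
```

```text
[ 0.052  0.536  2.042 -0.089  0.065  1.666] [ 0.001 -0.004  0.002  0.003 -0.    -0.001] [  0.  -53.4 -15.3  -0.   -1.5   0.1]
```

Joint 5 is at its lower limit (0.065), near the wrist singularity for this pile. The fix is to grip with the tool tilted about 24° instead. The jaws stay square across the width, and I can make up the difference when laying the board down.

Request:
jog_arm(
  series=[
    {"dx":-0.003,"dy":-0.001,"dz":0.0,"rx":0.0,"ry":1.5,"rz":0.0,"gripper":0.76},
    {"dx":-0.003,"dy":-0.001,"dz":0.0,"rx":0.0,"ry":1.5,"rz":0.0,"gripper":0.76},
    {"dx":-0.002,"dy":-0.001,"dz":0.0,"rx":0.0,"ry":1.5,"rz":0.0,"gripper":0.76},
    {"dx":0.0,"dy":0.0,"dz":0.0,"rx":0.0,"ry":0.0,"rz":0.0,"gripper":0.76},
    {"dx":0.0,"dy":0.0,"dz":0.0,"rx":0.0,"ry":0.0,"rz":0.0,"gripper":0.76},
  ],
)

```text
t: 11.6
eef_pos: [595.7, 92.8, 102.1]
tcp_rot: [-1.149, 0.001, -1.527]
ft_force: [-0.2, 0.3, -0.6]
opening: 0.759
```

```bash
python3 - <<'E'
from h import *
Rt,n=orient(2.6,30)
G=np.array([596.3,93.3,79.3])+2.2*n; need(G,orient(2.6,24)[0])
print(env.state()["joints"].round(3))
E
```

```text
t 11.6 tcp [595.7  92.8 102.1] xt [ 0.044 -0.999 -0.001] yt [ 0.409  0.019 -0.912] F [-0.2  0.3 -0.6] op 0.759
target [595.2  93.3  81.2] d [ -0.5   0.5 -20.9] |d| 20.9 rv [-0.08  0.16  0.11] |r| 0.21
[0.045 0.528 2.013 0.004 0.179 1.569]
```

Request:
jog_arm(
  series=[
    {"dx":0.0,"dy":0.0,"dz":-0.005,"rx":0.0,"ry":0.0,"rz":0.0,"gripper":0.76},
    {"dx":0.0,"dy":0.0005,"dz":-0.005,"rx":0.0,"ry":0.0,"rz":0.0,"gripper":0.76},
    {"dx":-0.0005,"dy":0.0,"dz":-0.006,"rx":0.0,"ry":0.0,"rz":0.0,"gripper":0.76},
    {"dx":0.0,"dy":0.0,"dz":-0.005,"rx":0.0,"ry":0.0,"rz":0.0,"gripper":0.76},
    {"dx":0.0,"dy":0.0,"dz":0.0,"rx":0.0,"ry":0.0,"rz":0.0,"gripper":0.76},
    {"dx":0.0,"dy":0.0,"dz":0.0,"rx":0.0,"ry":0.0,"rz":0.0,"gripper":0.76},
  ],
)

```text
t: 12.2
eef_pos: [595.1, 93.3, 80.8]
tcp_rot: [-1.15, 0.001, -1.527]
ft_force: [0.2, 0.1, 0.3]
opening: 0.758
```

```bash
python3 - <<'E'
from h import *
Rt,n=orient(2.6,30)
G=np.array([596.3,93.3,79.3])+2.2*n; need(G,orient(2.6,24)[0])
print(env.state()["joints"].round(3))
shot("side","s9");crop("s9",220,160,150,130,5,"c19")
E
```

```text
t 12.2 tcp [595.1  93.3  80.8] xt [ 0.044 -0.999 -0.001] yt [ 0.408  0.019 -0.913] F [0.2 0.1 0.3] op 0.758
target [595.2  93.3  81.2] d [ 0.1 -0.   0.4] |d| 0.4 rv [-0.08  0.1   0.1 ] |r| 0.16
[0.046 0.566 2.027 0.003 0.128 1.571]
```

View pics/c19.png

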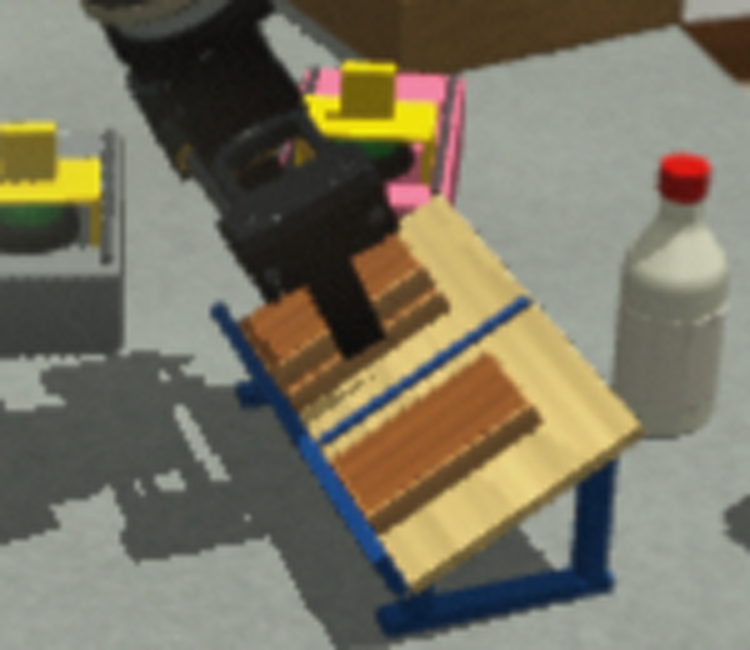

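Request:
jog_arm(
  series=[
    {"dx":0.0,"dy":0.0,"dz":0.0,"rx":0.0,"ry":0.0,"rz":0.0,"gripper":0.6},
    {"dx":0.0,"dy":0.0,"dz":0.0,"rx":0.0,"ry":0.0,"rz":0.0,"gripper":0.4},
    {"dx":0.0,"dy":0.0,"dz":0.0,"rx":0.0,"ry":0.0,"rz":0.0,"gripper":0.4},
    {"dx":0.0,"dy":0.0,"dz":0.0,"rx":0.0,"ry":0.0,"rz":0.0,"gripper":0.4},
    {"dx":0.0,"dy":0.0,"dz":0.0,"rx":0.0,"ry":0.0,"rz":0.0,"gripper":0.4},
  ],
)

```text
t: 12.75
eef_pos: [595.2, 93.2, 81.2]
tcp_rot: [-1.15, 0.001, -1.527]
ft_force: [-0.5, -1.0, 1.6]
opening: 0.527
```

Request:
jog_arm(
  series=[
    {"dx":-0.003,"dy":0.0,"dz":0.0055,"rx":0.0,"ry":0.0,"rz":0.0,"gripper":0.4},
    {"dx":-0.005,"dy":0.0,"dz":0.01,"rx":0.0,"ry":0.0,"rz":0.0,"gripper":0.4},
    {"dx":-0.006,"dy":0.0,"dz":0.02,"rx":0.0,"ry":0.0,"rz":0.0,"gripper":0.4},
    {"dx":-0.006,"dy":0.0,"dz":0.025,"rx":0.0,"ry":0.0,"rz":0.0,"gripper":0.4},
    {"dx":-0.01,"dy":0.0,"dz":0.025,"rx":0.0,"ry":0.0,"rz":0.0,"gripper":0.4},
    {"dx":0.0,"dy":0.0,"dz":0.0,"rx":0.0,"ry":0.0,"rz":0.0,"gripper":0.4},
  ],
)

```text
t: 13.35
eef_pos: [564.9, 93.4, 170.1]
tcp_rot: [-1.145, 0.001, -1.527]
ft_force: [-0.4, -0.8, -0.3]
opening: 0.522
```

```bash
python3 - <<'E'
from h import *
need([451.7,-301.6,165],orient(8.3,-6)[0])
shot("side","s10");crop("s10",220,140,150,150,4,"c20")
E
```

```text
t 13.35 tcp [564.9  93.4 170.1] xt [ 0.044 -0.999 -0.001] yt [ 0.412  0.019 -0.911] F [-0.4 -0.8 -0.3] op 0.522
target [ 451.7 -301.6  165. ] d [-113.2 -395.    -5.1] |d| 411.0 rv [-2.94 30.24  5.67] |r| 30.91
```

View pics/c20.png

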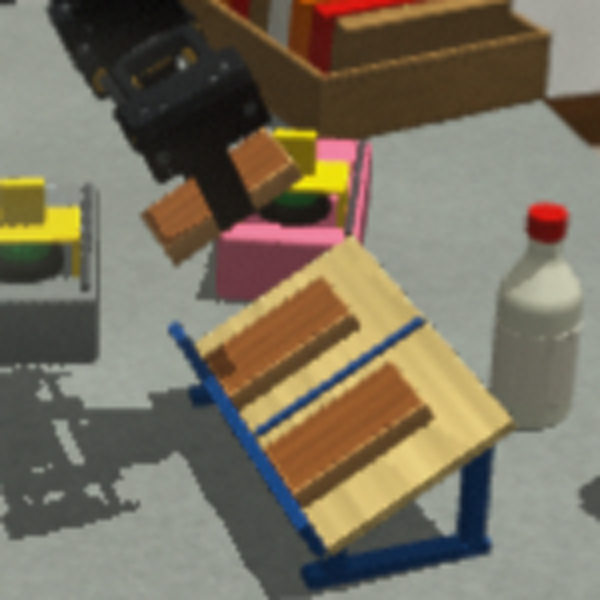

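Request:
jog_arm(
  series=[
    {"dx":-0.0094,"dy":-0.0329,"dz":0.0,"rx":-0.25,"ry":2.52,"rz":0.47,"gripper":0.4},
    {"dx":-0.0094,"dy":-0.0329,"dz":0.0,"rx":-0.25,"ry":2.52,"rz":0.47,"gripper":0.4},
    {"dx":-0.0094,"dy":-0.0329,"dz":0.0,"rx":-0.25,"ry":2.52,"rz":0.47,"gripper":0.4},
    {"dx":-0.0094,"dy":-0.0329,"dz":0.0,"rx":-0.25,"ry":2.52,"rz":0.47,"gripper":0.4},
    {"dx":-0.0094,"dy":-0.0329,"dz":0.0,"rx":-0.25,"ry":2.52,"rz":0.47,"gripper":0.4},
    {"dx":-0.0094,"dy":-0.0329,"dz":0.0,"rx":-0.25,"ry":2.52,"rz":0.47,"gripper":0.4},
    {"dx":-0.0094,"dy":-0.0329,"dz":0.0,"rx":-0.25,"ry":2.52,"rz":0.47,"gripper":0.4},
    {"dx":-0.0094,"dy":-0.0329,"dz":0.0,"rx":-0.25,"ry":2.52,"rz":0.47,"gripper":0.4},
    {"dx":-0.0094,"dy":-0.0329,"dz":0.0,"rx":-0.25,"ry":2.52,"rz":0.47,"gripper":0.4},
    {"dx":-0.0094,"dy":-0.0329,"dz":0.0,"rx":-0.25,"ry":2.52,"rz":0.47,"gripper":0.4},
    {"dx":-0.0094,"dy":-0.0329,"dz":0.0,"rx":-0.25,"ry":2.52,"rz":0.47,"gripper":0.4},
    {"dx":-0.0094,"dy":-0.0329,"dz":0.0,"rx":-0.25,"ry":2.52,"rz":0.47,"gripper":0.4},
  ],
)

```text
t: 14.6
eef_pos: [451.6, -302.8, 165.5]
tcp_rot: [-1.683, -0.0, -1.426]
ft_force: [-0.1, -0.6, -1.1]
opening: 0.521
```

Request:
jog_arm(
  series=[
    {"dx":0.0,"dy":0.0,"dz":-0.01,"rx":0.0,"ry":0.0,"rz":0.0,"gripper":0.4},
    {"dx":0.0,"dy":0.0,"dz":-0.01,"rx":0.0,"ry":0.0,"rz":0.0,"gripper":0.4},
    {"dx":0.0,"dy":0.0,"dz":0.0,"rx":0.0,"ry":0.0,"rz":0.0,"gripper":0.4},
    {"dx":0.0,"dy":0.0,"dz":0.0,"rx":0.0,"ry":0.0,"rz":0.0,"gripper":0.4},
  ],
)

```text
t: 15.0
eef_pos: [452.4, -300.5, 146.1]
tcp_rot: [-1.68, -0.0, -1.425]
ft_force: [0.5, 0.1, 0.2]
opening: 0.52
```

```bash
python3 - <<'E'
from h import *
need([451.7,-301.6,80],orient(8.3,-6)[0])
shot("side","s11");crop("s11",190,230,200,180,4,"c21")
E
```

```text
t 15.0 tcp [ 452.4 -300.5  146.1] xt [ 0.145 -0.989  0.   ] yt [-0.108 -0.016 -0.994] F [0.5 0.1 0.2] op 0.52
target [ 451.7 -301.6   80. ] d [ -0.7  -1.1 -66.1] |d| 66.1 rv [ 0.06 -0.28 -0.03] |r| 0.29
```

View pics/c21.png

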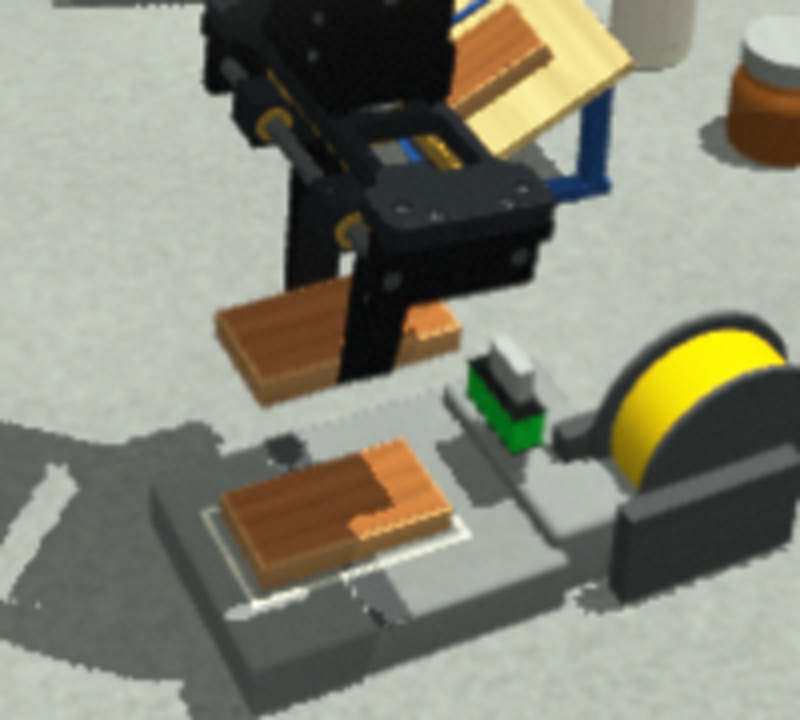

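```bash
cat >> h.py <<'E'
def cc(p,x,y,s): return ((p[0]+.5)/s-.5+x,(p[1]+.5)/s-.5+y)
E
python3 - <<'E'
from h import *
np.set_printoptions(precision=1,suppress=True)
s,M=st();B=s["eef_pos"];a=np.radians(8.3);ux=np.array([np.cos(a),np.sin(a),0]);uy=np.array([-ux[1],ux[0],0])
for p in [(262,379),(461,325),(265,406),(461,349)]:
    o,d=ray("side",cc(p,190,230,4));t=(-25-(o-B)@uy)/(d@uy);X=o+d*t;print(p,(X-B)@ux,X[2]-B[2])
print("placed board")
B=np.array([451.2,-301.3,30])
for p in [(220,495),(404,438),(452,513),(265,566)]:
    X=onz("side",cc(p,190,230,4),44);print(p,(X-B)@ux,(X-B)@uy)
E
```

```text
t 15.05 tcp [ 452.6 -300.8  146.6] xt [ 0.1 -1.   0. ] yt [-0.1 -0.  -1. ] F [ 0.4 -0.4 -0.3] op 0.526
(262, 379) -45.953590628921226 2.6999971692618203
(461, 325) 42.29502193173576 0.2932661550505884
(265, 406) -44.82407648565602 -11.750741314886085
(461, 349) 42.869250251676135 -12.636615384937357
placed board
(220, 495) -45.173907574012595 24.05900701563771
(404, 438) 44.46328377151955 23.9079945054895
(452, 513) 42.65389302965654 -27.206078106174388
(265, 566) -43.521934735636336 -22.73556782347398
```

Request:
jog_arm(
  series=[
    {"dx":0.0,"dy":-0.0005,"dz":-0.015,"rx":0.0,"ry":-0.2,"rz":0.0,"gripper":0.4},
    {"dx":-0.0003,"dy":-0.0005,"dz":-0.025,"rx":0.0,"ry":-0.2,"rz":0.0,"gripper":0.4},
    {"dx":0.0,"dy":0.0,"dz":-0.025,"rx":0.0,"ry":0.0,"rz":0.0,"gripper":0.4},
    {"dx":0.0,"dy":0.0,"dz":-0.015,"rx":0.0,"ry":0.0,"rz":0.0,"gripper":0.4},
    {"dx":0.0,"dy":0.0,"dz":0.0,"rx":0.0,"ry":0.0,"rz":0.0,"gripper":0.4},
    {"dx":0.0,"dy":0.0,"dz":0.0,"rx":0.0,"ry":0.0,"rz":0.0,"gripper":0.4},
  ],
)

```text
t: 15.65
eef_pos: [452.5, -302.4, 67.2]
tcp_rot: [-1.673, -0.003, -1.426]
ft_force: [0.5, -0.7, -0.1]
opening: 0.519
```

```bash
python3 - <<'E'
from h import *
need([452.2,-301.8,61],orient(8.3,-6)[0])
shot("side","s12");crop("s12",190,270,200,130,4,"c22")
E
```

```text
t 15.65 tcp [ 452.5 -302.4   67.2] xt [ 0.144 -0.99   0.003] yt [-0.1   -0.017 -0.995] F [ 0.5 -0.7 -0.1] op 0.519
target [ 452.2 -301.8   61. ] d [-0.3  0.6 -6.2] |d| 6.2 rv [ 0.13  0.19 -0.01] |r| 0.23
```

View pics/c22.png

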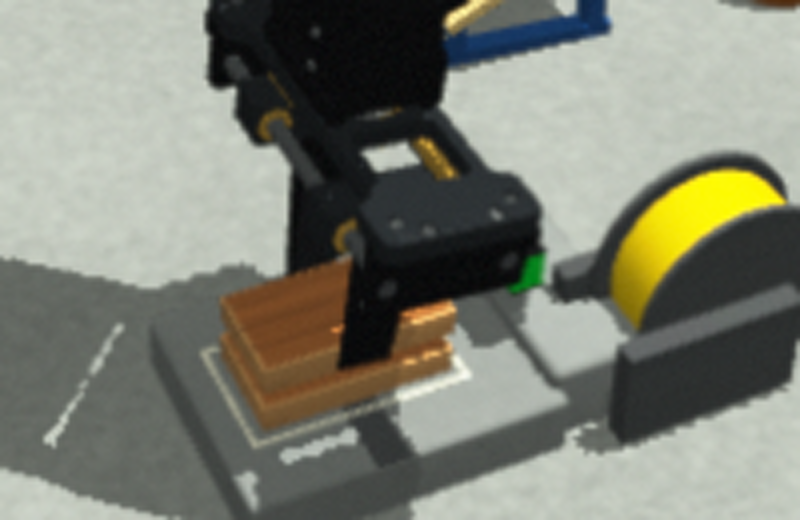

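Request:
jog_arm(
  series=[
    {"dx":0.0,"dy":0.0003,"dz":-0.003,"rx":0.1,"ry":0.0,"rz":0.0,"gripper":0.4},
    {"dx":0.0,"dy":0.0003,"dz":-0.003,"rx":0.0,"ry":0.0,"rz":0.0,"gripper":0.4},
    {"dx":0.0,"dy":0.0,"dz":0.0,"rx":0.0,"ry":0.0,"rz":0.0,"gripper":0.4},
    {"dx":0.0,"dy":0.0,"dz":0.0,"rx":0.0,"ry":0.0,"rz":0.0,"gripper":0.4},
  ],
)

```text
t: 16.1
eef_pos: [452.1, -302.0, 60.7]
tcp_rot: [-1.673, -0.001, -1.426]
ft_force: [0.6, -1.3, -1.5]
opening: 0.523
```

Request:
jog_arm(
  series=[
    {"dx":0.0,"dy":0.0,"dz":-0.001,"rx":0.0,"ry":0.0,"rz":0.0,"gripper":0.4},
    {"dx":0.0,"dy":0.0,"dz":0.0,"rx":0.0,"ry":0.0,"rz":0.0,"gripper":0.4},
  ],
)

```text
t: 16.3
eef_pos: [452.1, -302.0, 59.5]
tcp_rot: [-1.673, -0.001, -1.426]
ft_force: [-0.3, -0.1, -0.1]
opening: 0.524
```

Request:
jog_arm(
  series=[
    {"dx":0.0,"dy":0.0,"dz":-0.001,"rx":0.0,"ry":0.0,"rz":0.0,"gripper":0.4},
    {"dx":0.0,"dy":0.0,"dz":0.0,"rx":0.0,"ry":0.0,"rz":0.0,"gripper":0.4},
  ],
)

```text
t: 16.5
eef_pos: [452.1, -302.0, 58.7]
tcp_rot: [-1.673, -0.001, -1.426]
ft_force: [0.4, -0.5, 2.4]
opening: 0.519
```

Request:
jog_arm(
  series=[
    {"dx":0.0,"dy":0.0,"dz":-0.0006,"rx":0.0,"ry":0.0,"rz":0.0,"gripper":0.4},
    {"dx":0.0,"dy":0.0,"dz":0.0,"rx":0.0,"ry":0.0,"rz":0.0,"gripper":0.4},
  ],
)

```text
t: 16.7
eef_pos: [452.2, -302.0, 58.7]
tcp_rot: [-1.672, -0.001, -1.426]
ft_force: [-1.7, 1.5, 10.3]
opening: 0.523
```

Request:
jog_arm(
  series=[
    {"dx":0.0,"dy":0.0,"dz":0.0,"rx":0.0,"ry":0.0,"rz":0.0,"gripper":0.62},
    {"dx":0.0,"dy":0.0,"dz":0.0,"rx":0.0,"ry":0.0,"rz":0.0,"gripper":0.74},
    {"dx":0.0,"dy":0.0,"dz":0.0,"rx":0.0,"ry":0.0,"rz":0.0,"gripper":0.74},
    {"dx":0.0,"dy":0.0,"dz":0.015,"rx":0.0,"ry":0.0,"rz":0.0,"gripper":0.74},
    {"dx":0.0,"dy":0.0,"dz":0.035,"rx":0.0,"ry":0.0,"rz":0.0,"gripper":0.74},
    {"dx":0.0,"dy":0.0,"dz":0.045,"rx":0.0,"ry":0.0,"rz":0.0,"gripper":0.74},
    {"dx":0.0,"dy":0.0,"dz":0.015,"rx":0.0,"ry":0.0,"rz":0.0,"gripper":0.74},
  ],
)

```text
t: 17.4
eef_pos: [453.0, -302.6, 171.5]
tcp_rot: [-1.67, -0.004, -1.426]
ft_force: [0.5, 0.3, -0.1]
opening: 0.738
```

```bash
python3 - <<'E'
from h import *
shot("side","s13");crop("s13",190,230,200,180,4,"c23");crop("s13",255,195,100,90,7,"c24")
shot("top","t13");crop("t13",255,165,95,65,8,"c25")
E
```

```text
(no output)
```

View pics/c23.png

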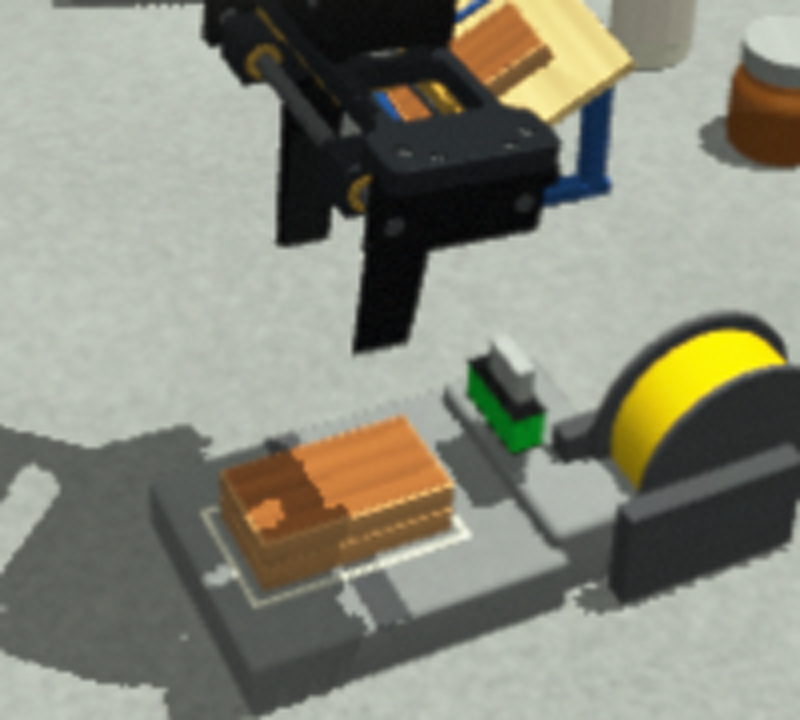

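View pics/c24.png

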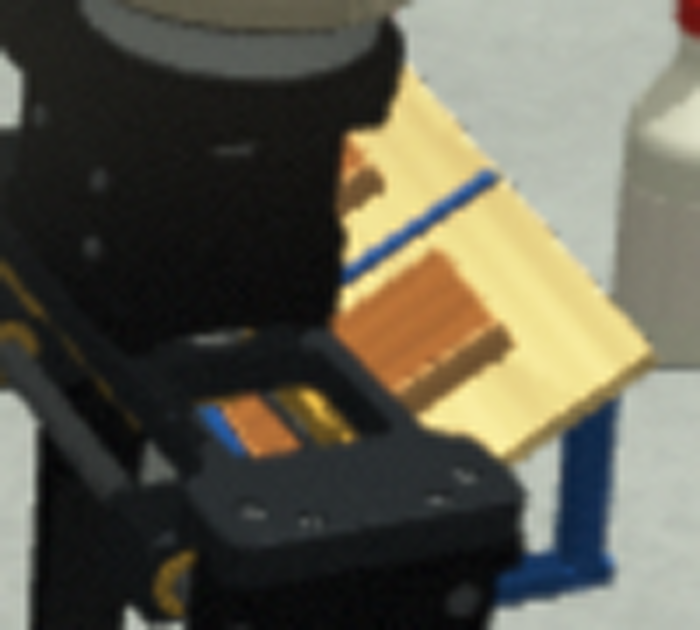

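View pics/c25.png

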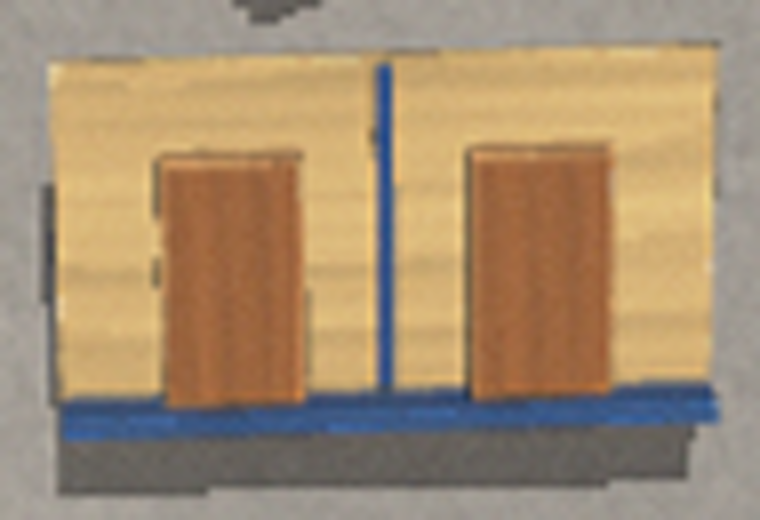

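```bash
python3 - <<'E'
from h import *
np.set_printoptions(precision=1,suppress=True)
Rt,n=orient(2.6,30);a=np.radians(2.6)
xs=np.array([np.cos(a)*np.cos(np.pi/6),np.sin(a)*np.cos(np.pi/6),.5]);fy=np.array([-np.sin(a),np.cos(a),0])
U=np.array([601.7,-22.1,79.5])+1.3*n
def pl(uv,P):
    o,d=ray("top",uv);return o+d*((P-o)@n)/(d@n)
for nm,P,pts in(("upR",U,[(490,163),(632,160),(632,408),(491,410)]),("loR",U-14*n,[(470,160),(612,158),(611,394),(471,396)])):
    for p in pts:
        X=pl(cc(p,255,165,8),P);print(nm,X,"along",(X-U)@xs,"y",(X-U)@fy)
E
```

```text
upR [639.8   4.4 103.7] along 46.079437037845615 y 24.72300383272658
upR [641.8 -43.8 103.5] along 45.83045077194516 y -23.492920948667855
upR [563.9 -49.   58.5] along -44.25298117612482 y -25.152746564841625
upR [562.2  -0.1  58.8] along -43.60717206672287 y 23.81198185835069
loR [643.8  10.1  90. ] along 42.94607529355049 y 30.21407629917157
loR [645.5 -38.7  89.7] along 42.33675422529823 y -18.522822803017636
loR [570.7 -43.1  46.4] along -44.18781432287785 y -19.62006436059906
loR [569.    5.9  46.7] along -43.547439602934375 y 29.466482196827066
```

```bash
cat >> h.py <<'E'
_R,nn=orient(2.6,30);_a=np.radians(2.6)
xs=np.array([np.cos(_a)*np.cos(np.pi/6),np.sin(_a)*np.cos(np.pi/6),.5]);fy=np.array([-np.sin(_a),np.cos(_a),0])
U=np.array([601.7,-22.1,79.5])+1.3*nn
GL=U-1.5*xs+5.5*fy-13*nn
R23=orient(2.6,23)[0]
E
python3 - <<'E'
from h import *
need(GL+80*nn,R23);need(GL,R23)
E
```

```text
t 17.5 tcp [ 452.8 -302.5  170.1] xt [ 0.144 -0.99   0.004] yt [-0.097 -0.018 -0.995] F [-0.  -0.1  1. ] op 0.742
target [566.  -18.2 137.9] d [113.3 284.3 -32.2] |d| 307.7 rv [  2.93 -28.54  -5.5 ] |r| 29.21
t 17.5 tcp [ 452.8 -302.5  170.1] xt [ 0.144 -0.99   0.004] yt [-0.097 -0.018 -0.995] F [-0.  -0.1  1. ] op 0.742
target [606.  -16.4  68.6] d [ 153.2  286.1 -101.5] |d| 340.0 rv [  2.93 -28.54  -5.5 ] |r| 29.21
```

Request:
jog_arm(
  series=[
    {"dx":0.0113,"dy":0.0284,"dz":0.0,"rx":0.29,"ry":-2.85,"rz":-0.55,"gripper":0.74},
    {"dx":0.0113,"dy":0.0284,"dz":0.0,"rx":0.29,"ry":-2.85,"rz":-0.55,"gripper":0.74},
    {"dx":0.0113,"dy":0.0284,"dz":0.0,"rx":0.29,"ry":-2.85,"rz":-0.55,"gripper":0.74},
    {"dx":0.0113,"dy":0.0284,"dz":0.0,"rx":0.29,"ry":-2.85,"rz":-0.55,"gripper":0.74},
    {"dx":0.0113,"dy":0.0284,"dz":0.0,"rx":0.29,"ry":-2.85,"rz":-0.55,"gripper":0.74},
    {"dx":0.0113,"dy":0.0284,"dz":0.0,"rx":0.29,"ry":-2.85,"rz":-0.55,"gripper":0.74},
    {"dx":0.0113,"dy":0.0284,"dz":0.0,"rx":0.29,"ry":-2.85,"rz":-0.55,"gripper":0.74},
    {"dx":0.0113,"dy":0.0284,"dz":0.0,"rx":0.29,"ry":-2.85,"rz":-0.55,"gripper":0.74},
    {"dx":0.0113,"dy":0.0284,"dz":-0.016,"rx":0.29,"ry":-2.85,"rz":-0.55,"gripper":0.74},
    {"dx":0.0113,"dy":0.0284,"dz":-0.016,"rx":0.29,"ry":-2.85,"rz":-0.55,"gripper":0.74},
    {"dx":0.0,"dy":0.0,"dz":0.0,"rx":0.0,"ry":0.0,"rz":0.0,"gripper":0.74},
    {"dx":0.0,"dy":0.0,"dz":0.0,"rx":0.0,"ry":0.0,"rz":0.0,"gripper":0.74},
  ],
)

```text
t: 18.7
eef_pos: [564.5, -17.6, 134.7]
tcp_rot: [-1.176, 0.003, -1.523]
ft_force: [-0.8, -0.3, -0.4]
opening: 0.745
```

```bash
python3 - <<'E'
from h import *
need(GL+18*nn,R23);print(env.state()["joints"].round(3))
E
```

```text
t 18.7 tcp [564.5 -17.6 134.7] xt [ 0.048 -0.999 -0.003] yt [ 0.384  0.021 -0.923] F [-0.8 -0.3 -0.4] op 0.745
target [597.  -16.8  84.2] d [ 32.5   0.8 -50.5] |d| 60.0 rv [-0.13 -0.38 -0.16] |r| 0.43
[-0.192  0.434  2.06   0.346  0.28   1.016]
```

Request:
jog_arm(
  series=[
    {"dx":0.0065,"dy":0.0002,"dz":-0.0101,"rx":0.0,"ry":-0.1,"rz":0.0,"gripper":0.74},
    {"dx":0.0065,"dy":0.0002,"dz":-0.0101,"rx":0.0,"ry":-0.1,"rz":0.0,"gripper":0.74},
    {"dx":0.0065,"dy":0.0002,"dz":-0.0101,"rx":0.0,"ry":-0.1,"rz":0.0,"gripper":0.74},
    {"dx":0.0065,"dy":0.0002,"dz":-0.0101,"rx":0.0,"ry":0.0,"rz":0.0,"gripper":0.74},
    {"dx":0.0065,"dy":0.0,"dz":-0.0101,"rx":0.0,"ry":0.0,"rz":0.0,"gripper":0.74},
    {"dx":0.0,"dy":0.0,"dz":0.0,"rx":0.0,"ry":0.0,"rz":0.0,"gripper":0.74},
    {"dx":0.0,"dy":0.0,"dz":0.0,"rx":0.0,"ry":0.0,"rz":0.0,"gripper":0.74},
  ],
)

```text
t: 19.4
eef_pos: [597.5, -17.4, 85.0]
tcp_rot: [-1.169, 0.002, -1.524]
ft_force: [-0.0, 0.6, 0.6]
opening: 0.739
```

```bash
python3 - <<'E'
from h import *
need(GL,R23);print(env.state()["joints"].round(3))
shot("side","s14");crop("s14",220,160,150,130,5,"c26")
E
```

```text
t 19.4 tcp [597.5 -17.4  85. ] xt [ 0.046 -0.999 -0.002] yt [ 0.391  0.02  -0.92 ] F [-0.   0.6  0.6] op 0.739
target [606.  -16.4  68.6] d [  8.5   1.  -16.4] |d| 18.5 rv [-0.13  0.04 -0.06] |r| 0.15
[-0.179  0.554  2.025  0.488  0.192  0.883]
```

View pics/c26.png

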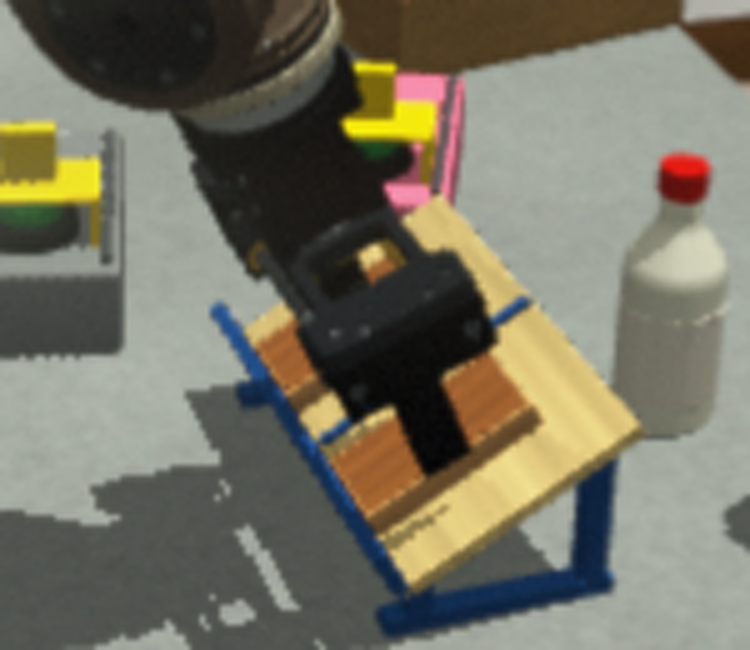

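Request:
jog_arm(
  series=[
    {"dx":0.003,"dy":0.0004,"dz":-0.006,"rx":0.0,"ry":0.0,"rz":0.0,"gripper":0.74},
    {"dx":0.003,"dy":0.0003,"dz":-0.006,"rx":0.0,"ry":0.0,"rz":0.0,"gripper":0.74},
    {"dx":0.002,"dy":0.0003,"dz":-0.0035,"rx":0.0,"ry":0.0,"rz":0.0,"gripper":0.74},
    {"dx":0.0,"dy":0.0,"dz":0.0,"rx":0.0,"ry":0.0,"rz":0.0,"gripper":0.74},
    {"dx":0.0,"dy":0.0,"dz":0.0,"rx":0.0,"ry":0.0,"rz":0.0,"gripper":0.74},
  ],
)

```text
t: 19.95
eef_pos: [605.6, -16.1, 69.8]
tcp_rot: [-1.168, 0.002, -1.524]
ft_force: [-0.4, 0.0, 1.0]
opening: 0.742
```

```bash
python3 - <<'E'
from h import *
need(GL,R23)
shot("side","s15");crop("s15",220,160,150,130,5,"c27")
E
```

```text
t 19.95 tcp [605.6 -16.1  69.8] xt [ 0.047 -0.999 -0.002] yt [ 0.391  0.02  -0.92 ] F [-0.4  0.   1. ] op 0.742
target [606.  -16.4  68.6] d [ 0.4 -0.3 -1.2] |d| 1.3 rv [-0.13  0.07 -0.09] |r| 0.17
```

View pics/c27.png

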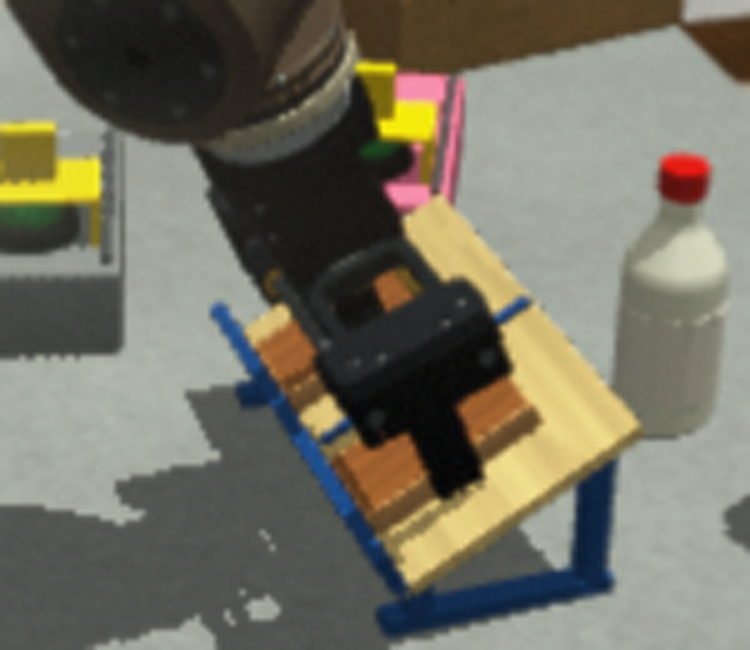

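Request:
jog_arm(
  series=[
    {"dx":0.0,"dy":0.0,"dz":0.0,"rx":0.0,"ry":0.0,"rz":0.0,"gripper":0.6},
    {"dx":0.0,"dy":0.0,"dz":0.0,"rx":0.0,"ry":0.0,"rz":0.0,"gripper":0.4},
    {"dx":0.0,"dy":0.0,"dz":0.0,"rx":0.0,"ry":0.0,"rz":0.0,"gripper":0.4},
    {"dx":0.0,"dy":0.0,"dz":0.0,"rx":0.0,"ry":0.0,"rz":0.0,"gripper":0.4},
    {"dx":0.0,"dy":0.0,"dz":0.0,"rx":0.0,"ry":0.0,"rz":0.0,"gripper":0.4},
  ],
)

```text
t: 20.5
eef_pos: [605.6, -16.2, 70.1]
tcp_rot: [-1.168, 0.002, -1.524]
ft_force: [-0.5, -0.9, 2.3]
opening: 0.525
```

Request:
jog_arm(
  series=[
    {"dx":-0.003,"dy":0.0,"dz":0.0055,"rx":0.0,"ry":0.0,"rz":0.0,"gripper":0.4},
    {"dx":-0.005,"dy":0.0,"dz":0.01,"rx":0.0,"ry":0.0,"rz":0.0,"gripper":0.4},
    {"dx":-0.006,"dy":0.0,"dz":0.02,"rx":0.0,"ry":0.0,"rz":0.0,"gripper":0.4},
    {"dx":-0.006,"dy":0.0,"dz":0.03,"rx":0.0,"ry":0.0,"rz":0.0,"gripper":0.4},
    {"dx":-0.01,"dy":0.0,"dz":0.03,"rx":0.0,"ry":0.0,"rz":0.0,"gripper":0.4},
    {"dx":0.0,"dy":0.0,"dz":0.0,"rx":0.0,"ry":0.0,"rz":0.0,"gripper":0.4},
  ],
)

```text
t: 21.1
eef_pos: [575.7, -16.3, 169.2]
tcp_rot: [-1.163, 0.001, -1.524]
ft_force: [-0.0, 0.5, -1.0]
opening: 0.522
```

```bash
python3 - <<'E'
from h import *
need([452.5,-302,155],orient(8.3,-7)[0])
E
```

```text
t 21.1 tcp [575.7 -16.3 169.2] xt [ 0.047 -0.999 -0.001] yt [ 0.396  0.019 -0.918] F [-0.   0.5 -1. ] op 0.522
target [ 452.5 -302.   155. ] d [-123.2 -285.7  -14.2] |d| 311.5 rv [-2.94 30.23  5.49] |r| 30.87
```

Request:
jog_arm(
  series=[
    {"dx":-0.0123,"dy":-0.0286,"dz":0.0,"rx":-0.29,"ry":3.02,"rz":0.55,"gripper":0.4},
    {"dx":-0.0123,"dy":-0.0286,"dz":0.0,"rx":-0.29,"ry":3.02,"rz":0.55,"gripper":0.4},
    {"dx":-0.0123,"dy":-0.0286,"dz":0.0,"rx":-0.29,"ry":3.02,"rz":0.55,"gripper":0.4},
    {"dx":-0.0123,"dy":-0.0286,"dz":0.0,"rx":-0.29,"ry":3.02,"rz":0.55,"gripper":0.4},
    {"dx":-0.0123,"dy":-0.0286,"dz":0.0,"rx":-0.29,"ry":3.02,"rz":0.55,"gripper":0.4},
    {"dx":-0.0123,"dy":-0.0286,"dz":0.0,"rx":-0.29,"ry":3.02,"rz":0.55,"gripper":0.4},
    {"dx":-0.0123,"dy":-0.0286,"dz":0.0,"rx":-0.29,"ry":3.02,"rz":0.55,"gripper":0.4},
    {"dx":-0.0123,"dy":-0.0286,"dz":0.0,"rx":-0.29,"ry":3.02,"rz":0.55,"gripper":0.4},
    {"dx":-0.0123,"dy":-0.0286,"dz":-0.007,"rx":-0.29,"ry":3.02,"rz":0.55,"gripper":0.4},
    {"dx":-0.0123,"dy":-0.0286,"dz":-0.007,"rx":-0.29,"ry":3.02,"rz":0.55,"gripper":0.4},
    {"dx":0.0,"dy":0.0,"dz":0.0,"rx":0.0,"ry":0.0,"rz":0.0,"gripper":0.4},
    {"dx":0.0,"dy":0.0,"dz":0.0,"rx":0.0,"ry":0.0,"rz":0.0,"gripper":0.4},
  ],
)

```text
t: 22.3
eef_pos: [452.3, -302.0, 150.6]
tcp_rot: [-1.697, 0.003, -1.428]
ft_force: [1.0, 1.0, 0.2]
opening: 0.524
```

```bash
python3 - <<'E'
from h import *
need([452.5,-302,80],orient(8.3,-6.9)[0])
shot("side","s16");crop("s16",190,230,200,180,4,"c28")
E
```

```text
t 22.3 tcp [ 452.3 -302.   150.6] xt [ 0.142 -0.99  -0.003] yt [-0.125 -0.015 -0.992] F [1.  1.  0.2] op 0.524
target [ 452.5 -302.    80. ] d [  0.2  -0.  -70.6] |d| 70.6 rv [-0.13 -0.37  0.11] |r| 0.41
```

View pics/c28.png

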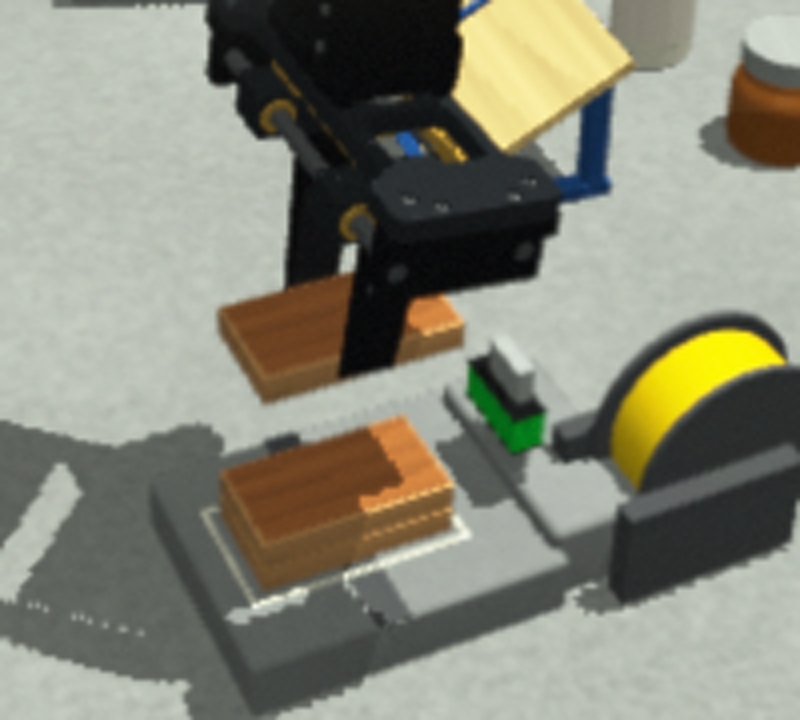

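```bash
python3 - <<'E'
from h import *
np.set_printoptions(precision=1,suppress=True)
s,M=st();B=s["eef_pos"];a=np.radians(8.3);ux=np.array([np.cos(a),np.sin(a),0]);uy=np.array([-ux[1],ux[0],0])
for p in [(265,375),(463,323),(268,402),(464,345),  (264,544),(452,490),(267,588),(452,530)]:
    o,d=ray("side",cc(p,190,230,4));t=(-25-(o-B)@uy)/(d@uy);X=o+d*t;print(p,(X-B)@ux,X[2]-B[2],X[2])
E
```

```text
t 22.35 tcp [ 452.5 -301.5  151. ] xt [ 0.1 -1.  -0. ] yt [-0.1 -0.  -1. ] F [-0.2 -0.2 -0.4] op 0.522
(265, 375) -44.76563344552906 0.5728080091913625 151.56979644846228
(463, 323) 42.96153952428273 -2.681873182192817 148.3151152570781
(268, 402) -43.62533653838732 -13.835651632837994 137.16133680643293
(464, 345) 43.96487494300787 -14.666901668559149 136.33008677071177
(264, 544) -46.19304449112559 -91.0149346617568 59.982053777514125
(452, 490) 41.801119748202204 -95.10353107062576 55.89345736864516
(267, 588) -45.11517227244672 -117.38545528971963 33.61153314955129
(452, 530) 42.83908105362699 -119.44451185404932 31.552476585221598
```

Request:
jog_arm(
  series=[
    {"dx":-0.0006,"dy":-0.0003,"dz":-0.015,"rx":-0.1,"ry":-0.2,"rz":0.0,"gripper":0.4},
    {"dx":-0.0006,"dy":-0.0003,"dz":-0.025,"rx":0.0,"ry":-0.2,"rz":0.0,"gripper":0.4},
    {"dx":0.0,"dy":0.0,"dz":-0.02,"rx":0.0,"ry":0.0,"rz":0.0,"gripper":0.4},
    {"dx":0.0,"dy":0.0,"dz":-0.012,"rx":0.0,"ry":0.0,"rz":0.0,"gripper":0.4},
    {"dx":0.0,"dy":0.0,"dz":0.0,"rx":0.0,"ry":0.0,"rz":0.0,"gripper":0.4},
    {"dx":0.0,"dy":0.0,"dz":0.0,"rx":0.0,"ry":0.0,"rz":0.0,"gripper":0.4},
  ],
)

```text
t: 22.95
eef_pos: [451.8, -302.5, 80.0]
tcp_rot: [-1.69, -0.001, -1.426]
ft_force: [0.4, -0.0, -1.1]
opening: 0.522
```

```bash
python3 - <<'E'
from h import *
need([451.3,-302,75],orient(8.3,-6.9)[0])
shot("side","s17");crop("s17",220,270,120,120,6,"c29")
E
```

```text
t 22.95 tcp [ 451.8 -302.5   80. ] xt [ 0.144 -0.99   0.001] yt [-0.117 -0.018 -0.993] F [ 0.4 -0.  -1.1] op 0.522
target [ 451.3 -302.    75. ] d [-0.5  0.5 -5. ] |d| 5.1 rv [0.05 0.08 0.02] |r| 0.1
```

View pics/c29.png

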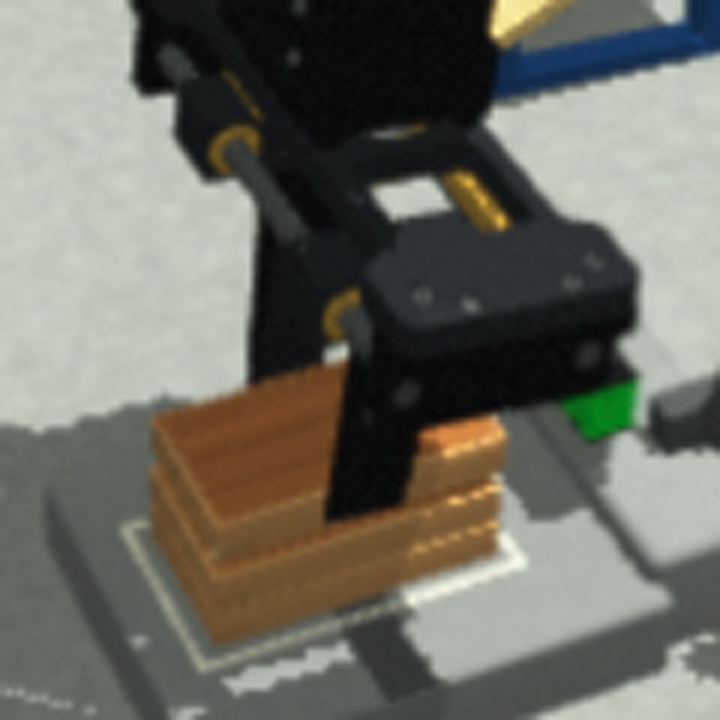

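Request:
jog_arm(
  series=[
    {"dx":-0.0004,"dy":0.0003,"dz":-0.003,"rx":0.0,"ry":0.0,"rz":0.0,"gripper":0.4},
    {"dx":-0.0004,"dy":0.0,"dz":-0.002,"rx":0.0,"ry":0.0,"rz":0.0,"gripper":0.4},
    {"dx":0.0,"dy":0.0,"dz":0.0,"rx":0.0,"ry":0.0,"rz":0.0,"gripper":0.4},
    {"dx":0.0,"dy":0.0,"dz":0.0,"rx":0.0,"ry":0.0,"rz":0.0,"gripper":0.4},
  ],
)

```text
t: 23.4
eef_pos: [450.6, -302.5, 74.6]
tcp_rot: [-1.69, -0.001, -1.427]
ft_force: [-0.4, 0.6, -0.2]
opening: 0.521
```

Request:
jog_arm(
  series=[
    {"dx":0.0,"dy":0.0,"dz":-0.001,"rx":0.0,"ry":0.0,"rz":0.0,"gripper":0.4},
    {"dx":0.0,"dy":0.0,"dz":0.0,"rx":0.0,"ry":0.0,"rz":0.0,"gripper":0.4},
  ],
)

```text
t: 23.6
eef_pos: [450.6, -302.5, 74.5]
tcp_rot: [-1.69, -0.001, -1.427]
ft_force: [-1.5, 2.7, 12.0]
opening: 0.526
```

Request:
jog_arm(
  series=[
    {"dx":0.0,"dy":0.0,"dz":-0.001,"rx":0.0,"ry":0.0,"rz":0.0,"gripper":0.4},
    {"dx":0.0,"dy":0.0,"dz":0.0,"rx":0.0,"ry":0.0,"rz":0.0,"gripper":0.4},
  ],
)

```text
t: 23.8
eef_pos: [450.6, -302.5, 74.3]
tcp_rot: [-1.69, -0.002, -1.427]
ft_force: [-4.5, 3.8, 22.9]
opening: 0.525
```

Request:
jog_arm(
  series=[
    {"dx":0.0,"dy":0.0,"dz":0.001,"rx":0.0,"ry":0.0,"rz":0.0,"gripper":0.4},
    {"dx":0.0,"dy":0.0,"dz":0.0,"rx":0.0,"ry":0.0,"rz":0.0,"gripper":0.62},
    {"dx":0.0,"dy":0.0,"dz":0.0,"rx":0.0,"ry":0.0,"rz":0.0,"gripper":0.74},
    {"dx":0.0,"dy":0.0,"dz":0.0,"rx":0.0,"ry":0.0,"rz":0.0,"gripper":0.74},
    {"dx":0.0,"dy":0.0,"dz":0.015,"rx":0.0,"ry":0.0,"rz":0.0,"gripper":0.74},
    {"dx":0.0,"dy":0.0,"dz":0.035,"rx":0.0,"ry":0.0,"rz":0.0,"gripper":0.74},
    {"dx":0.0,"dy":0.0,"dz":0.04,"rx":0.0,"ry":0.0,"rz":0.0,"gripper":0.74},
    {"dx":0.0,"dy":0.0,"dz":0.01,"rx":0.0,"ry":0.0,"rz":0.0,"gripper":0.74},
  ],
)

```text
t: 24.6
eef_pos: [451.6, -303.2, 176.9]
tcp_rot: [-1.687, -0.004, -1.427]
ft_force: [0.9, -0.5, 0.0]
opening: 0.742
```

```bash
python3 - <<'E'
from h import *
np.set_printoptions(precision=1,suppress=True)
s,M=st();print(s["joints"].round(3))
shot("side","s18");crop("s18",220,270,120,120,6,"c30")
B=np.array([451.2,-301.3,30])
# start box summary
b=np.radians(-13.1);bx=np.array([np.cos(b),np.sin(b),0]);by=np.array([-bx[1],bx[0],0])
F=np.array([481.0,255.0,94]);O=np.array([488.5,285.4,0])
print("fin rel box",(F-O)@bx,(F-O)@by,"bx",bx,"by",by)
E
```

```text
t 24.6 tcp [ 451.6 -303.2  176.9] xt [ 0.1 -1.   0. ] yt [-0.1 -0.  -1. ] F [ 0.9 -0.5  0. ] op 0.742
[-0.7  0.5  1.8 -0.1  1.   0.8]
fin rel box -0.4146200085125004 -31.30875421105956 bx [ 1.  -0.2  0. ] by [0.2 1.  0. ]
```

View pics/c30.png

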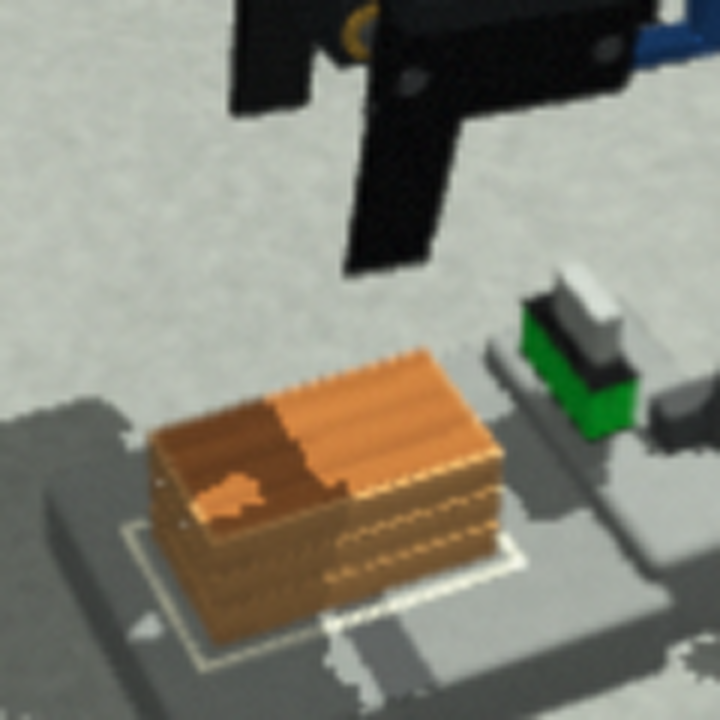

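The pack is three boards, flat and neat, and its top is within the green band. Now to the lock tab.

```bash
python3 - <<'E'
from h import *
need([481,255,175],orient(-13.1,0)[0])
E
```

```text
t 24.65 tcp [ 451.5 -303.1  176.6] xt [ 0.144 -0.99   0.005] yt [-0.114 -0.021 -0.993] F [ 0.8 -0.6  1.1] op 0.74
target [481 255 175] d [ 29.5 558.1  -1.6] |d| 558.9 rv [-2.000e-02 -6.700e+00 -2.132e+01] |r| 22.35
```

Request:
jog_arm(
  series=[
    {"dx":0.003,"dy":0.043,"dz":0.0,"rx":0.0,"ry":-0.52,"rz":-1.64,"gripper":0.6},
    {"dx":0.003,"dy":0.043,"dz":0.0,"rx":0.0,"ry":-0.52,"rz":-1.64,"gripper":0.6},
    {"dx":0.003,"dy":0.043,"dz":0.0,"rx":0.0,"ry":-0.52,"rz":-1.64,"gripper":0.6},
    {"dx":0.003,"dy":0.043,"dz":0.0,"rx":0.0,"ry":-0.52,"rz":-1.64,"gripper":0.6},
    {"dx":0.003,"dy":0.043,"dz":0.0,"rx":0.0,"ry":-0.52,"rz":-1.64,"gripper":0.6},
    {"dx":0.003,"dy":0.043,"dz":0.0,"rx":0.0,"ry":-0.52,"rz":-1.64,"gripper":0.6},
    {"dx":0.003,"dy":0.043,"dz":0.0,"rx":0.0,"ry":-0.52,"rz":-1.64,"gripper":0.6},
    {"dx":0.003,"dy":0.043,"dz":0.0,"rx":0.0,"ry":-0.52,"rz":-1.64,"gripper":0.6},
    {"dx":0.003,"dy":0.043,"dz":0.0,"rx":0.0,"ry":-0.52,"rz":-1.64,"gripper":0.6},
    {"dx":0.003,"dy":0.043,"dz":0.0,"rx":0.0,"ry":-0.52,"rz":-1.64,"gripper":0.6},
    {"dx":0.0,"dy":0.043,"dz":0.0,"rx":0.0,"ry":-0.52,"rz":-1.64,"gripper":0.6},
    {"dx":0.0,"dy":0.043,"dz":0.0,"rx":0.0,"ry":-0.52,"rz":-1.64,"gripper":0.6},
  ],
)

```text
t: 25.85
eef_pos: [480.0, 215.2, 172.1]
tcp_rot: [-1.583, 0.001, -1.772]
ft_force: [0.1, -0.8, -0.3]
opening: 0.602
```

```bash
python3 - <<'E'
from h import *
need([481,255,140],orient(-13.1,0)[0])
E
```

```text
t 25.85 tcp [480.  215.2 172.1] xt [-0.2   -0.98  -0.001] yt [-0.012  0.004 -1.   ] F [ 0.1 -0.8 -0.3] op 0.602
target [481 255 140] d [  1.   39.8 -32.1] |d| 51.2 rv [-0.23 -0.68 -1.58] |r| 1.74
```

Request:
jog_arm(
  series=[
    {"dx":0.0,"dy":0.02,"dz":-0.005,"rx":-0.1,"ry":-0.3,"rz":-0.8,"gripper":0.55},
    {"dx":0.0,"dy":0.016,"dz":-0.015,"rx":-0.1,"ry":-0.3,"rz":-0.8,"gripper":0.55},
    {"dx":0.0,"dy":0.004,"dz":-0.012,"rx":0.0,"ry":0.0,"rz":0.0,"gripper":0.55},
    {"dx":0.0,"dy":0.0,"dz":0.0,"rx":0.0,"ry":0.0,"rz":0.0,"gripper":0.55},
    {"dx":0.0,"dy":0.0,"dz":0.0,"rx":0.0,"ry":0.0,"rz":0.0,"gripper":0.55},
  ],
)

```text
t: 26.35
eef_pos: [480.5, 252.8, 140.9]
tcp_rot: [-1.572, 0.0, -1.799]
ft_force: [-0.3, -0.6, -0.6]
opening: 0.549
```

```bash
python3 - <<'E'
from h import *
need([481,255,101],orient(-13.1,0)[0])
shot("side","s19");crop("s19",170,130,120,110,6,"c31")
E
```

```text
t 26.35 tcp [480.5 252.8 140.9] xt [-0.226 -0.974 -0.   ] yt [-0.002  0.    -1.   ] F [-0.3 -0.6 -0.6] op 0.549
target [481 255 101] d [  0.5   2.2 -39.9] |d| 40.0 rv [-0.02 -0.09 -0.05] |r| 0.1
```

View pics/c31.png

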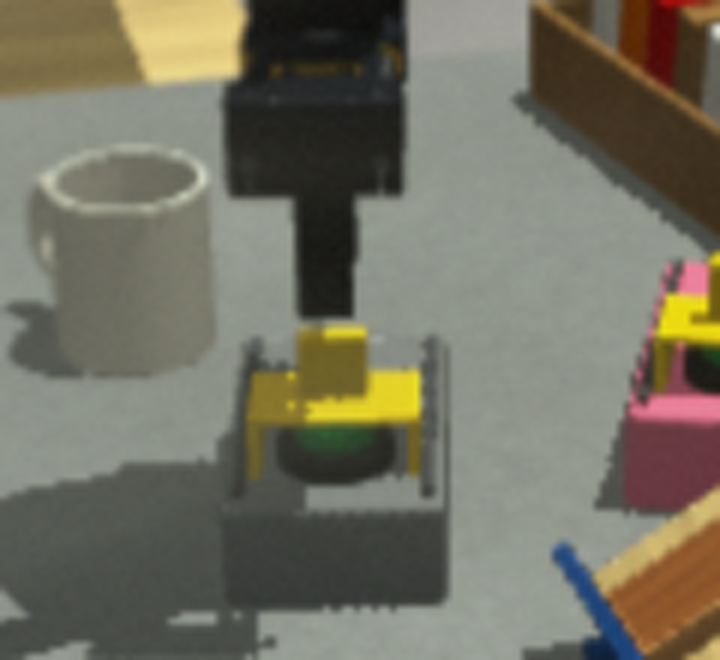

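Request:
jog_arm(
  series=[
    {"dx":0.0,"dy":0.0012,"dz":-0.01,"rx":0.0,"ry":0.0,"rz":0.0,"gripper":0.55},
    {"dx":0.0005,"dy":0.001,"dz":-0.015,"rx":0.0,"ry":0.0,"rz":0.0,"gripper":0.55},
    {"dx":0.0,"dy":0.0,"dz":-0.014,"rx":0.0,"ry":0.0,"rz":0.0,"gripper":0.55},
    {"dx":0.0,"dy":0.0,"dz":0.0,"rx":0.0,"ry":0.0,"rz":0.0,"gripper":0.3},
    {"dx":0.0,"dy":0.0,"dz":0.0,"rx":0.0,"ry":0.0,"rz":0.0,"gripper":0.05},
    {"dx":0.0,"dy":0.0,"dz":0.0,"rx":0.0,"ry":0.0,"rz":0.0,"gripper":0.05},
    {"dx":0.0,"dy":0.0,"dz":0.0,"rx":0.0,"ry":0.0,"rz":0.0,"gripper":0.05},
    {"dx":0.0,"dy":0.0,"dz":0.0,"rx":0.0,"ry":0.0,"rz":0.0,"gripper":0.05},
  ],
)

```text
t: 27.2
eef_pos: [481.2, 255.8, 102.9]
tcp_rot: [-1.57, 0.001, -1.798]
ft_force: [-0.2, -0.8, -0.1]
opening: 0.19
```

```bash
python3 - <<'E'
from h import *
st()
E
```

```text
t 27.2 tcp [481.2 255.8 102.9] xt [-0.226 -0.974 -0.001] yt [ 0.001  0.001 -1.   ] F [-0.2 -0.8 -0.1] op 0.19
```

Request:
jog_arm(
  series=[
    {"dx":0.0,"dy":0.0,"dz":0.0,"rx":0.0,"ry":0.0,"rz":0.0,"gripper":0.05},
    {"dx":0.0,"dy":0.0,"dz":0.0,"rx":0.0,"ry":0.0,"rz":0.0,"gripper":0.05},
    {"dx":0.0,"dy":0.0,"dz":0.0,"rx":0.0,"ry":0.0,"rz":0.0,"gripper":0.05},
  ],
)

```text
t: 27.5
eef_pos: [481.2, 255.7, 102.8]
tcp_rot: [-1.571, 0.001, -1.799]
ft_force: [-0.3, -1.0, 5.4]
opening: 0.099
```

Request:
jog_arm(
  series=[
    {"dx":0.0023,"dy":0.0097,"dz":0.0,"rx":0.0,"ry":0.0,"rz":0.0,"gripper":0.05},
    {"dx":0.0023,"dy":0.0097,"dz":0.0,"rx":0.0,"ry":0.0,"rz":0.0,"gripper":0.05},
    {"dx":0.0023,"dy":0.0097,"dz":0.0,"rx":0.0,"ry":0.0,"rz":0.0,"gripper":0.05},
    {"dx":0.0022,"dy":0.0097,"dz":0.0,"rx":0.0,"ry":0.0,"rz":0.0,"gripper":0.05},
    {"dx":0.0022,"dy":0.0097,"dz":0.0,"rx":0.0,"ry":0.0,"rz":0.0,"gripper":0.05},
    {"dx":0.001,"dy":0.0045,"dz":0.0,"rx":0.0,"ry":0.0,"rz":0.0,"gripper":0.05},
    {"dx":0.0,"dy":0.0,"dz":0.0,"rx":0.0,"ry":0.0,"rz":0.0,"gripper":0.05},
  ],
)

```text
t: 28.2
eef_pos: [494.0, 310.1, 102.8]
tcp_rot: [-1.57, 0.002, -1.798]
ft_force: [1.4, 1.7, 5.1]
opening: 0.105
```

Request:
jog_arm(
  series=[
    {"dx":0.0004,"dy":0.0018,"dz":0.0,"rx":0.0,"ry":0.0,"rz":0.0,"gripper":0.05},
    {"dx":0.0004,"dy":0.0018,"dz":0.0,"rx":0.0,"ry":0.0,"rz":0.0,"gripper":0.05},
    {"dx":0.0,"dy":0.0,"dz":0.0,"rx":0.0,"ry":0.0,"rz":0.0,"gripper":0.05},
  ],
)

```text
t: 28.5
eef_pos: [494.3, 311.4, 102.8]
tcp_rot: [-1.571, -0.001, -1.798]
ft_force: [0.9, -12.7, 9.0]
opening: 0.105
```

Request:
jog_arm(
  series=[
    {"dx":0.0003,"dy":0.0012,"dz":0.0,"rx":0.0,"ry":0.0,"rz":0.0,"gripper":0.05},
    {"dx":0.0,"dy":0.0,"dz":0.0,"rx":0.0,"ry":0.0,"rz":0.0,"gripper":0.05},
  ],
)

```text
t: 28.7
eef_pos: [494.3, 311.6, 102.7]
tcp_rot: [-1.572, -0.003, -1.797]
ft_force: [-0.2, -19.5, 11.9]
opening: 0.103
```

```bash
python3 - <<'E'
from h import *
shot("side","s20");crop("s20",170,130,120,110,6,"c32");shot("top","t20");crop("t20",165,200,100,80,7,"c33")
E
```

```text
(no output)
```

View pics/c32.png

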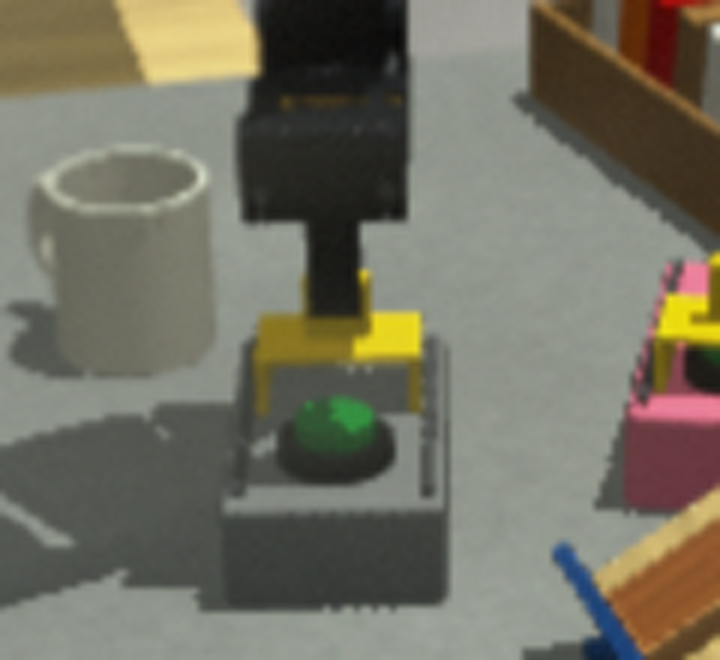

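View pics/c33.png

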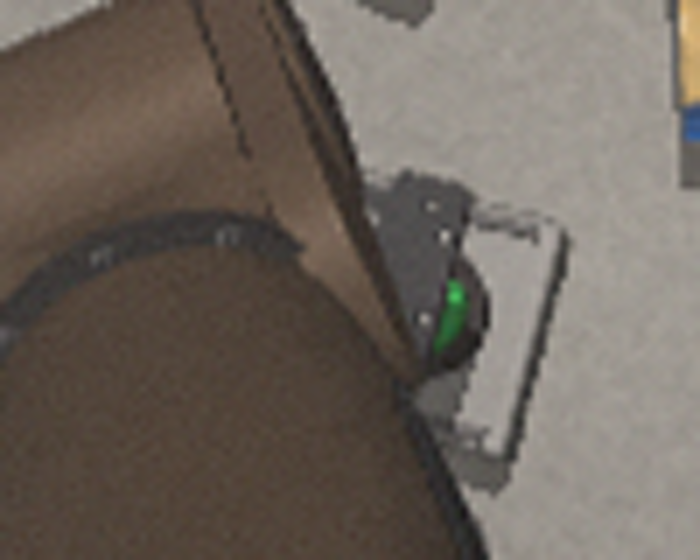

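The tab is at its end stop: 19 N along y, no more travel, and the button is fully uncovered at crop (335,440). Releasing and lifting.

Request:
jog_arm(
  series=[
    {"dx":0.0,"dy":0.0,"dz":0.0,"rx":0.0,"ry":0.0,"rz":0.0,"gripper":0.35},
    {"dx":0.0,"dy":0.0,"dz":0.0,"rx":0.0,"ry":0.0,"rz":0.0,"gripper":0.4},
    {"dx":0.0,"dy":0.0,"dz":0.0,"rx":0.0,"ry":0.0,"rz":0.0,"gripper":0.4},
    {"dx":0.0,"dy":0.0,"dz":0.0,"rx":0.0,"ry":0.0,"rz":0.0,"gripper":0.4},
  ],
)

```text
t: 29.2
eef_pos: [494.4, 313.9, 102.2]
tcp_rot: [-1.571, 0.001, -1.798]
ft_force: [0.2, 0.5, -0.3]
opening: 0.373
```

Request:
jog_arm(
  series=[
    {"dx":0.0,"dy":0.0,"dz":0.015,"rx":0.0,"ry":0.0,"rz":0.0,"gripper":0.4},
    {"dx":0.0,"dy":0.0,"dz":0.025,"rx":0.0,"ry":0.0,"rz":0.0,"gripper":0.4},
    {"dx":0.0,"dy":0.0,"dz":0.03,"rx":0.0,"ry":0.0,"rz":0.0,"gripper":0.2},
    {"dx":-0.003,"dy":-0.016,"dz":0.0,"rx":0.0,"ry":0.0,"rz":0.0,"gripper":0.0},
    {"dx":-0.004,"dy":-0.02,"dz":0.0,"rx":0.0,"ry":0.0,"rz":0.0,"gripper":0.0},
    {"dx":-0.004,"dy":-0.02,"dz":0.0,"rx":0.0,"ry":0.0,"rz":0.0,"gripper":0.0},
    {"dx":0.0,"dy":0.0,"dz":0.0,"rx":0.0,"ry":0.0,"rz":0.0,"gripper":0.0},
    {"dx":0.0,"dy":0.0,"dz":0.0,"rx":0.0,"ry":0.0,"rz":0.0,"gripper":0.0},
  ],
)

```text
t: 30.0
eef_pos: [483.6, 257.5, 172.2]
tcp_rot: [-1.571, 0.001, -1.799]
ft_force: [0.1, -0.4, -0.1]
opening: 0.007
```

```bash
python3 - <<'E'
from h import *
st()
shot("side","s21");crop("s21",170,130,120,110,6,"c34");shot("top","t21");crop("t21",165,200,100,80,7,"c35")
E
```

```text
t 30.0 tcp [483.6 257.5 172.2] xt [-0.227 -0.974 -0.001] yt [-0.     0.001 -1.   ] F [ 0.1 -0.4 -0.1] op 0.007
```

View pics/c34.png

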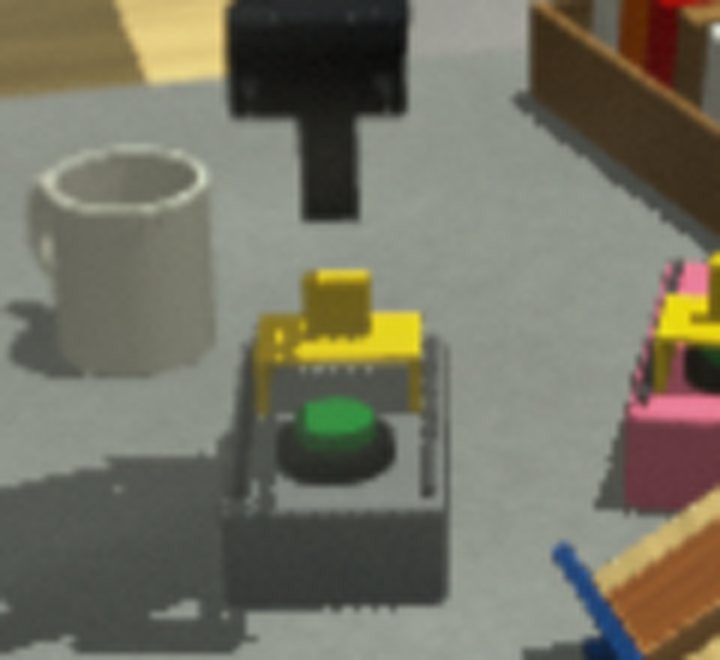

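View pics/c35.png

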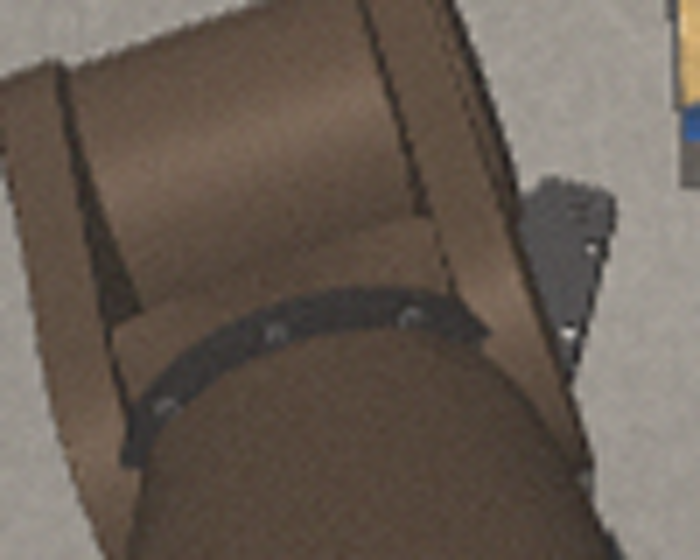

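```bash
python3 - <<'E'
from h import *
np.set_printoptions(precision=1,suppress=True)
b=np.radians(-13.1);bx=np.array([np.cos(b),np.sin(b),0]);by=np.array([-bx[1],bx[0],0])
print("btn top",onz("side",cc((338,416),170,130,6),72),"box-based",np.array([488.5,285.4,0])-40*by)
C=np.array([onz("side",cc(p,170,130,6),79) for p in [(257,362),(422,358),(260,317),(422,313)]]);m=C.mean(0)
print("plate",m,"moved",(m-[481,255,79])@by)
im=cv2.imread("pics/s21.png");h=cv2.cvtColor(im,cv2.COLOR_BGR2HSV);mk=cv2.inRange(h,(45,80,110),(80,255,255));mk[:180]=0;mk[215:]=0;mk[:,:210]=0;mk[:,245:]=0
ys,xs_=np.nonzero(mk);print(xs_.mean(),ys.mean(),xs_.min(),xs_.max(),ys.min(),ys.max(),onz("side",(xs_.mean(),ys.mean()),72))
need([479.4,246.4,95],orient(-13.1,0)[0])
E
```

```text
btn top [480.6 248.4  72. ] box-based [479.4 246.4   0. ]
plate [494.7 310.9  79. ] moved 57.56798919352499
225.74545454545455 198.8 221 231 196 201 [480.3 249.2  72. ]
t 30.1 tcp [483.7 258.1 172.2] xt [-0.2 -1.  -0. ] yt [-0.  0. -1.] F [ 0.4 -0.1 -0.2] op 0.005
target [479.4 246.4  95. ] d [ -4.3 -11.7 -77.2] |d| 78.2 rv [-0.1 -0.  -0.1] |r| 0.1
```

Request:
jog_arm(
  series=[
    {"dx":-0.0015,"dy":-0.005,"dz":-0.02,"rx":0.0,"ry":0.0,"rz":0.0,"gripper":0.0},
    {"dx":-0.0015,"dy":-0.005,"dz":-0.03,"rx":0.0,"ry":0.0,"rz":0.0,"gripper":0.0},
    {"dx":0.0,"dy":0.0,"dz":-0.022,"rx":0.0,"ry":0.0,"rz":0.0,"gripper":0.0},
    {"dx":0.0,"dy":0.0,"dz":0.0,"rx":0.0,"ry":0.0,"rz":0.0,"gripper":0.0},
    {"dx":0.0,"dy":0.0,"dz":0.0,"rx":0.0,"ry":0.0,"rz":0.0,"gripper":0.0},
  ],
)

```text
t: 30.6
eef_pos: [480.7, 248.1, 100.6]
tcp_rot: [-1.571, 0.001, -1.798]
ft_force: [0.0, 1.1, 0.1]
opening: 0.006
```

```bash
python3 - <<'E'
from h import *
need([480.5,248,83],orient(-13.1,0)[0])
shot("side","s22");crop("s22",170,130,120,110,6,"c36")
E
```

```text
t 30.6 tcp [480.7 248.1 100.6] xt [-0.225 -0.974 -0.001] yt [-0.     0.001 -1.   ] F [0.  1.1 0.1] op 0.006
target [480.5 248.   83. ] d [ -0.2  -0.1 -17.6] |d| 17.6 rv [-0.06 -0.03 -0.09] |r| 0.11
```

View pics/c36.png

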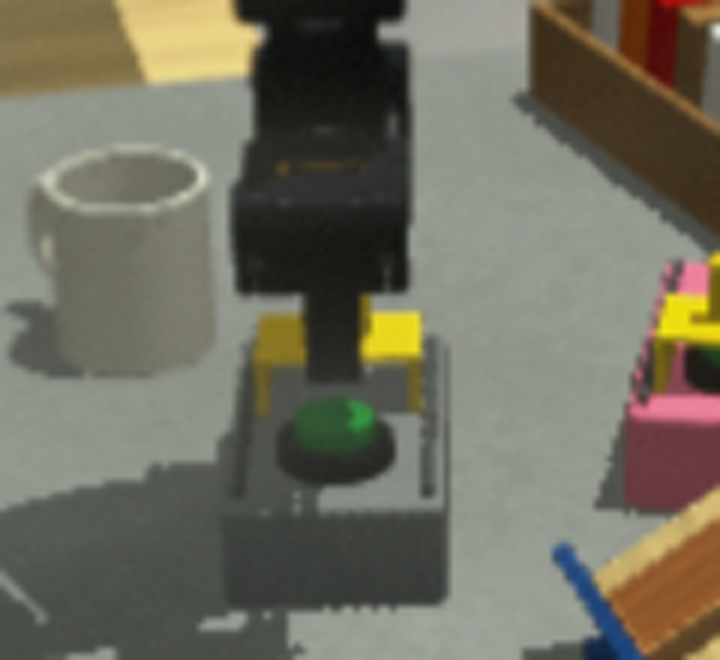

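Request:
jog_arm(
  series=[
    {"dx":0.0,"dy":0.0,"dz":-0.008,"rx":0.0,"ry":0.0,"rz":0.0,"gripper":0.0},
    {"dx":0.0,"dy":0.0,"dz":-0.008,"rx":0.0,"ry":0.0,"rz":0.0,"gripper":0.0},
    {"dx":0.0,"dy":0.0,"dz":-0.003,"rx":0.0,"ry":0.0,"rz":0.0,"gripper":0.0},
    {"dx":0.0,"dy":0.0,"dz":0.0,"rx":0.0,"ry":0.0,"rz":0.0,"gripper":0.0},
  ],
)

```text
t: 31.05
eef_pos: [480.5, 247.6, 81.2]
tcp_rot: [-1.571, 0.001, -1.798]
ft_force: [-0.8, 1.1, 3.1]
opening: 0.007
```

Request:
jog_arm(
  series=[
    {"dx":0.0,"dy":0.0,"dz":-0.002,"rx":0.0,"ry":0.0,"rz":0.0,"gripper":0.0},
    {"dx":0.0,"dy":0.0,"dz":-0.002,"rx":0.0,"ry":0.0,"rz":0.0,"gripper":0.0},
    {"dx":0.0,"dy":0.0,"dz":0.0,"rx":0.0,"ry":0.0,"rz":0.0,"gripper":0.0},
  ],
)

```text
t: 31.35
eef_pos: [480.5, 247.6, 77.5]
tcp_rot: [-1.571, 0.001, -1.798]
ft_force: [-1.2, 1.4, 4.9]
opening: 0.005
```

Request:
jog_arm(
  series=[
    {"dx":0.0,"dy":0.0,"dz":-0.001,"rx":0.0,"ry":0.0,"rz":0.0,"gripper":0.0},
    {"dx":0.0,"dy":0.0,"dz":-0.0008,"rx":0.0,"ry":0.0,"rz":0.0,"gripper":0.0},
    {"dx":0.0,"dy":0.0,"dz":0.0,"rx":0.0,"ry":0.0,"rz":0.0,"gripper":0.0},
  ],
)

```text
t: 31.65
eef_pos: [480.6, 247.6, 77.1]
tcp_rot: [-1.57, 0.002, -1.798]
ft_force: [-4.7, -1.2, 19.8]
opening: 0.004
```

The button bottomed out: 6 mm down, and force rose to 20 N. Now letting go and clearing away.

Request:
jog_arm(
  series=[
    {"dx":0.0,"dy":0.0,"dz":0.0,"rx":0.0,"ry":0.0,"rz":0.0,"gripper":0.0},
    {"dx":0.0,"dy":0.0,"dz":0.01,"rx":0.0,"ry":0.0,"rz":0.0,"gripper":0.0},
    {"dx":0.0,"dy":0.0,"dz":0.03,"rx":0.0,"ry":0.0,"rz":0.0,"gripper":0.0},
    {"dx":0.0,"dy":0.0,"dz":0.04,"rx":0.0,"ry":0.0,"rz":0.0,"gripper":0.0},
    {"dx":0.0,"dy":0.0,"dz":0.04,"rx":0.0,"ry":0.0,"rz":0.0,"gripper":0.0},
    {"dx":0.0,"dy":0.0,"dz":0.03,"rx":0.0,"ry":0.0,"rz":0.0,"gripper":0.0},
    {"dx":0.0,"dy":0.0,"dz":0.0,"rx":0.0,"ry":0.0,"rz":0.0,"gripper":0.0},
    {"dx":0.0,"dy":0.0,"dz":0.0,"rx":0.0,"ry":0.0,"rz":0.0,"gripper":0.0},
    {"dx":0.0,"dy":0.0,"dz":0.0,"rx":0.0,"ry":0.0,"rz":0.0,"gripper":0.0},
  ],
)

```text
t: 32.55
eef_pos: [480.0, 247.3, 224.5]
tcp_rot: [-1.573, -0.0, -1.798]
ft_force: [0.4, -0.6, 0.3]
opening: 0.005
```

```bash
python3 - <<'E'
from h import *
np.set_printoptions(precision=1,suppress=True)
st();im=shot("side","s23");t=shot("top","t23")
crop("t23",380,165,80,130,4.5,"c37")
crop("s23",220,290,190,110,4,"c38")
E
```

```text
t 32.55 tcp [480.  247.3 224.5] xt [-0.2 -1.   0. ] yt [-0.  0. -1.] F [ 0.4 -0.6  0.3] op 0.005
```

View pics/s23.png

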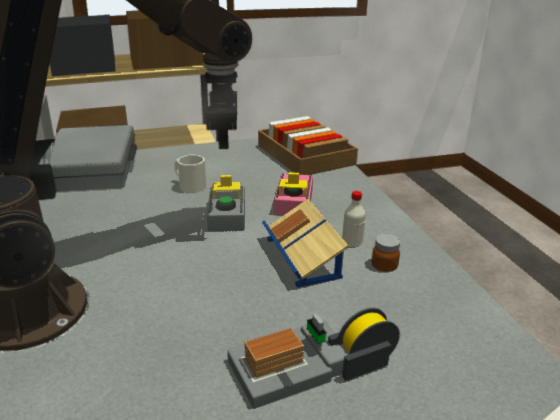

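View pics/c37.png

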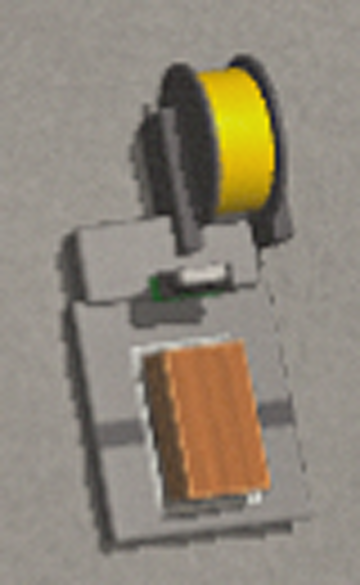

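View pics/c38.png

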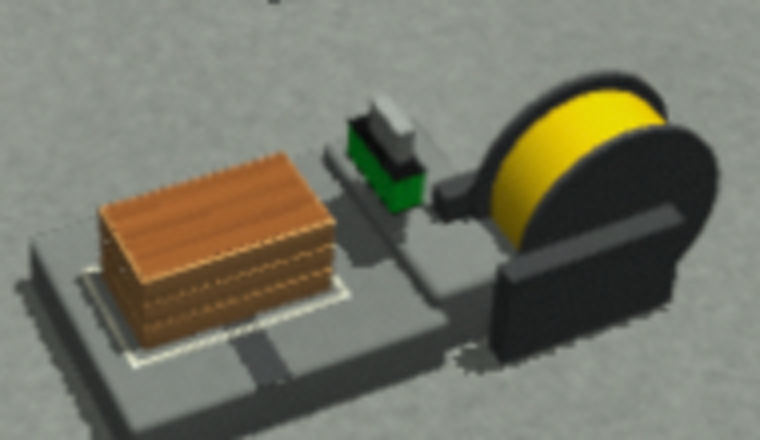

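```bash
python3 - <<'E'
from h import *
np.set_printoptions(precision=1,suppress=True)
C=np.array([onz("top",cc(p,380,165,4.5),72) for p in [(190,500),(165,350),(243,340),(270,487)]])
S=np.array([onz("side",cc(p,220,290,4),72) for p in [(100,210),(287,153),(334,220),(148,280)]])
for P in(C,S):
    d=(P[1]+P[2]-P[0]-P[3])/2;print(P.mean(0),np.linalg.norm(d),np.degrees(np.arctan2(d[1],d[0])))
env.job_done()
E
```

```text
[ 451.4 -301.    72. ] 89.24722880767418 7.609266045604772
[ 451.5 -302.2   72. ] 88.13552158891264 8.448954223260728
the job is handed in; nothing more can be done
```

I stacked three boards on the banding machine's bed inside the outline, then slid the tab off the button and pressed it. The job was handed in at about 33 s; it reports no verdict.

**Pack:** The last check put its middle at about (451, -302), against an outline middle of (451, -301), with the edges flush to about 1 mm. Its top is 42 mm above the bed, and I measured the band from 31 to 50.5 mm. One board stays in the rack.

**Lock tab:** I slid it until it stopped with 19 N of push. From the pictures it moved about 57.6 mm, slightly less than the 59 mm the description implies. The force and the fully uncovered button both say it is at its end stop.

**Start button:** It bottomed out after about 6 mm, with the force rising to 20 N, and I let it go. The last picture shows it clear of the tab. I saw no change in the gauge band, bottle, jar or mug in the last views, but did not measure them.

**Deviations:**
- **Tool tilt:** A wrist joint limit meant I gripped two boards with the tool tilted 23–24° instead of 30°. I corrected for that when laying them flat.
- **Third board:** It was set down with up to 23 N, firmer than the other two at about 10 N.

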